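Rotate the filter stock: oldest carton out at the front, new one in behind

ROBOT

A 7-joint arm with a two-finger parallel gripper is mounted at the origin on the work surface. World frame = base frame: x ahead of the robot, y to its left, z up, the work surface at z = 0. Lengths are in mm, angles in rad, forces in N, time in s.
With the tool pointing down it reaches from about 400 to 875 mm from the base axis. Payload 4.4 kg.
Tool frame: the origin (TCP) lies at the very end of the fingers, on their centre line; the grasp point (between the pads) lies 19 mm behind it; y points along the fingers, x is the direction in which the jaws open and shut, and the axes are right-handed (so a half turn about y gives the same grasp; the last joint's range is limited). The gripper opens to 85 mm and grips with 20 to 120 N. Pads are 22 mm wide; open, the fingers measure 114 mm over their backs; the gripper's body (76 mm by 85 mm) begins 54 mm behind the grasp point. The pads swing forward as they close: fully open they stand 13 mm farther back than shut.
Start: joints at [-1.287, 0.628, 0.038, 1.517, -0.027, 0.996, -0.02], TCP at [222.738, 610.66, 204.713] pointing down, gripper open.
Joint ranges: [-3.06, 3.06], [-0.37, 2.12], [-1.25, 1.32], [0.18, 2.47], [-1.1, 4.24], [0.23, 1.98], [-2.94, 2.94]. Speed limits (rad/s): [2.57, 2.57, 3.14, 3.14, 3.14, 3.14, 3.14].

INTERFACE

Orientations are given as [roll, pitch, yaw] about the fixed x, y, z axes, in that order (R = Rz(yaw) Ry(pitch) Rx(roll)).
In Python, from cell import ctrl, get_image, nets gives the robot as it stands. The module is installed in compiled form; this text tells all that it offers.
- The arm moves only by the tool step_arm, never from a script. Its argument "moves" is text: rows parted by semicolons, each of 7 numbers parted by spaces: the shift along the tool's x, y, z normalised to -1 to 1, where 1 is 0.05 m, then the turn, a rotation vector about the tool's x, y, z normalised to -1 to 1, where 1 is 0.12 rad, then the opening, from 0 (shut) to 1 (fully open). A call has 1 to 20 rows; each row shifts and turns the commanded pose from where the row before left it, along the tool's axes as they then stand; what a row does not reach is not made up. A row lasts 1/10 s, in which the tool goes at most 50 mm and 8.59 degrees, less where a joint would pass 70% of its speed; a pose out of reach is approached as far as the arm can. A call with a number of a shift or a turn outside -1 to 1 is refused whole. A call with a gripper value outside its range is refused whole. The fingers move at their own pace and stop on an object; the grip force is fixed at half the most. Time passes only in rows, so rows that do not move let the fingers close. It gives the time, the measured TCP pose, the force and the opening at its end, in the units of the state.
- ctrl.read_state(): the state, without advancing time (a new reading comes with each control period).
- get_image(name): name is "side" or "top" or "wrist"; returns a dict with "color" (480x640x3 uint8, blue, green, red), "vertical_fov" (degrees; the focal length in pixels is half the picture's height over the tangent of half this angle, whatever the lens; pixels are square), "cx", "cy" (the principal point, pixels), "R" (3x3) and "t" (3): a world point X has camera coordinates R X + t; the wrist camera has in their place "T_tool_cam" (4x4, takes a point from camera to tool coordinates, whose origin is the TCP and whose axes are the tool frame's). Camera axes: x right, y down, z forward; pixel columns grow to the right and rows downward; lengths in mm; the calibration is good to about 2 mm. A picture is of the moment at which its call begins: read the wrist's pose just before it. There is no depth.
- ctrl.finish_job(): hands the job in, once; it reports no verdict.
Trained networks look in a picture, given as the dict that the camera call returned (one of the last four; its "shot" number tells which), for a name from the list of things; names that differ only in an ending like _2 or _b are one class to them, and where a whole thing is asked for, a point or a joint stands for the part that bears it (a point fixed in the world has none). Each returns a list of dicts, best first, with "conf" (0 to 1); they miss things now and then, are a little off and sometimes report something else, mostly with a low value. They report only what shows in the picture. A call takes as long as a camera call. They do not tell look-alikes from the thing itself.
- nets.find_in(picture, target): "position" ([x, y, z] in mm, in world coordinates, good to about 4 mm: the middle of the surface that is visible of it).
- nets.cut_out(picture, target): "pixels" (480x640 bool, what is visible of it).
- nets.place_of(picture, target): "position" ([x, y, z] in mm, in world coordinates, good to about 4 mm: a listed point, or the origin of a listed thing).
The state is a dict: "clock": time; "qpos": joint angles; "qd": joint speeds; "tau": joint torques, N m; "eef_pos": TCP position; "tool_rot": TCP orientation; "force": force on the tool from outside, world axes, zero at the start; "torque": the same for the moment, N m; "width": finger opening in mm.
Only numpy, scipy, OpenCV 4.12 (cv2) and the standard library are available. Lean on these libraries where they do the work, as an engineer would, in place of code of your own. Each camera call takes 0.05 s, during which the arm holds its last target.

TASK

First take the oldest oil filter carton, the one at the low front end of the sloped roller lane, and stand it upright on the steel tray. Then pull open the drawer of the grey cabinet, take out the new carton and set it upright and lengthwise on the rollers behind the two cartons still in the lane, so that all three end in one closed row against the front stop. Set the cartons down rather than dropping them, keep the other two in the lane, and leave the tools and the flywheel alone.

Things in the scene. Friction and masses are not known exactly. Their poses are not given: they have to be found in the camera images.
- oldest_mid (a point): plain cardboard carton, 68 mm long (own x), 56 mm wide (own y), 72 mm high (own z), about 0.3 kg, blank white labels; this point is its centre, half-way up. All four cartons look alike; this one is the oldest, first in the lane, against the front stop. In the lane the cartons are tilted with the slope, own x up the lane.
- second_mid (a point): plain cardboard carton, 68 mm long (own x), 56 mm wide (own y), 72 mm high (own z), about 0.3 kg, blank white labels; this point is its centre, half-way up. All four cartons look alike; second in the lane; rolls forward to the stop by itself when the first is taken out.
- third_mid (a point): plain cardboard carton, 68 mm long (own x), 56 mm wide (own y), 72 mm high (own z), about 0.3 kg, blank white labels; this point is its centre, half-way up. All four cartons look alike; third in the lane; rolls forward behind the second by itself.
- new_mid (a point): plain cardboard carton, 68 mm long (own x), 56 mm wide (own y), 72 mm high (own z), about 0.3 kg, blank white labels; this point is its centre, half-way up. All four cartons look alike; the new one, standing upright on the floor (26 mm above the bench) of the closed drawer, hidden; travels with it. Centre 60 mm or more from the drawer's side walls, within 0.25 rad of the cabinet's yaw.
- lane: fixed grey steel roller lane, 306 mm long, sloping 10 degrees. Origin on the bench under its middle; x level, pointing up the lane (low front to high rear), y across. 13 free rollers (18 mm, 23 mm apart), whose tops form the bed; 66 mm free between side walls 12 mm above the bed. Front stop 28 mm above the bed, rear open. Cartons fit lengthwise only and roll down by themselves.
- lane_front (a point): bed centreline at the front stop's inner face: -150 mm along the lane's x and 55 mm above the bench; axes as lane (level).
- lane_rear (a point): bed centreline at the high rear end, 300 mm up the slope from lane_front; axes as lane (level).
- tray: fixed stainless steel tray, 220 mm (x) by 170 mm (y) outside, rim 24 mm high, walls and floor 4 mm thick, flat lip to 236 by 186 mm. Origin on the bench under its centre.
- cabinet: fixed grey steel cabinet on the bench, 260 mm deep (x), 260 wide (y), 120 high. Origin on the bench at the middle of its front face's foot, x pointing into it. One drawer, its front flush with the face, top edge 106 mm above the bench; drawer side walls to 69 mm above the bench, 208 mm apart inside, drawer floor 26 mm above the bench.
- drawer (a joint): how far the drawer is out, m: 0 shut, 0.19 at its end stop; it slides along the cabinet's -x. It may start up to 20 mm ajar. Light friction, about 2 N plus damping of 8 N per m/s; stays where it is left.
- drawer_handle (a point): middle of the drawer's straight bar handle: round steel bar 10 mm thick, 120 mm long along the cabinet's y, bar axis 47 mm in front of the drawer's face (42 mm free behind it), 94 mm above the bench. Axes as the cabinet's. Moves with the drawer.
- flywheel: bystander: turned steel flywheel drum, 116 mm across, 46 mm high, 1.2 kg; origin under its centre. Leave it.
- hammer: bystander: hammer lying on the bench, about 260 mm long along its x. Leave it.
- wrench: bystander: combination wrench lying on the bench along its x, about 160 mm. Leave it.
There are look-alikes about, which are no part of the job. What is shaped like the part that bears oldest_mid but red is not meant.

How it is judged:
By the outcome, as a careful person would: the job done as asked, in the order asked, and still so for the second after the job is handed in, with the robot touching nothing.
It also fails if it takes over 67 s, if anything falls off the work surface, if the arm or the gripper's body presses on something with over 40 N, if the wrist force passes 120 N, or if a joint passes its speed limit or range.

## Working session

There is one attempt and no reset: what is moved stays moved. The work goes in short steps, Python scripts to look and compute and a tool call to move; the robot and the scene stay as the last step left them, time stands still between calls to the robot, and variables do not carry over. Pictures are saved under pics/ and viewed, and the job is handed in when it is done.

Besides the shell and the picture viewer there is one more tool, called in YAML: its name, and indented under it one key for each argument. step_arm: Moves the arm, as the interface text tells. Scaled input: -1 to 1 covers 0.05 m each way for a shift and 0.12 rad each way for a turn. Its arguments: {"type":"object","properties":{"moves":{"type":"string"}},"required":["moves"]}

```bash
mkdir -p pics; python3 - <<'E'
from cell import ctrl,get_image,nets
import cv2
s=ctrl.read_state()
print(s)
for n in("top","side"):
    p=get_image(n); cv2.imwrite(f"pics/{n}0.png",p["color"])
    print(n,p["vertical_fov"],p["cx"],p["cy"],p["R"],p["t"])
    for k in("oldest_mid","lane","lane_front","lane_rear","tray","cabinet","drawer_handle","flywheel","hammer","wrench"):
        try:
            print(k,[( [round(float(v)) for v in d["position"]],round(d["conf"],2)) for d in nets.place_of(p,k)])
        except Exception as e: print(k,e)
print(ctrl.read_state()["clock"])
E
```

```text
{'clock': 0.0, 'qpos': array([-1.28676283,  0.62929611,  0.03842523,  1.518412  , -0.02697878,
        0.99629607, -0.0200095 ]), 'qd': array([ 0.00037054,  0.00139307,  0.0016522 , -0.00084722,  0.00076299,
       -0.00102493,  0.0004193 ]), 'tau': array([-1.10970907e-04, -5.63406944e+01,  1.22587480e+00, -1.93434620e+01,
        1.09184714e-02,  1.03616720e-02,  6.52603134e-06]), 'eef_pos': array([222.51495709, 609.98768601, 203.80718198]), 'tool_rot': array([-1.57082766,  0.00189372,  1.22097738]), 'force': array([-0.43134738,  0.3232851 , -0.23977694]), 'torque': array([ 0.03944134,  0.02688881, -0.0379009 ]), 'width': 85.68030781291634}
top 45.70431733310313 323.0450984741042 236.92087979864974 [[ 0.02665921 -0.99960381 -0.00902832]
 [-0.97996921 -0.02435036 -0.19765478]
 [ 0.19735663  0.0141168  -0.98023011]] [  79.05338326  566.12190469 1234.21792419]
oldest_mid [([541, 391, 29], 0.79), ([460, 270, 96], 0.65), ([326, 163, 28], 0.56)]
lane [([580, 250, -3], 0.93)]
lane_front [([431, 270, 50], 0.94), ([642, 483, 2], 0.5)]
lane_rear [([726, 228, 112], 0.85)]
tray [([522, -2, -1], 0.87)]
cabinet [([575, -285, 2], 0.74)]
drawer_handle [([515, -288, 93], 0.56)]
flywheel [([772, 20, 7], 0.79), ([641, 480, 3], 0.42)]
hammer [([642, 481, 0], 0.85)]
wrench [([353, 409, -1], 0.71)]
side 49.96372790299829 319.09166583076734 251.8467355203942 [[ 0.77411594 -0.63303    -0.00418638]
 [-0.35174894 -0.42462758 -0.83424463]
 [ 0.52632422  0.64727463 -0.55137861]] [-375.21900462  297.7421995   892.23116865]
oldest_mid [([459, 264, 97], 0.66), ([326, 162, 26], 0.59)]
lane [([580, 256, 2], 0.88)]
lane_front [([428, 270, 59], 0.7)]
lane_rear [([724, 234, 108], 0.74)]
tray [([526, -4, 2], 0.66)]
cabinet [([578, -287, 5], 0.79), ([455, 262, 96], 0.65)]
drawer_handle [([518, -295, 96], 0.66)]
flywheel [([775, 21, 3], 0.88)]
hammer [([645, 485, 1], 0.53)]
wrench [([354, 412, -2], 0.78)]
1.1
```

View pics/top0.png

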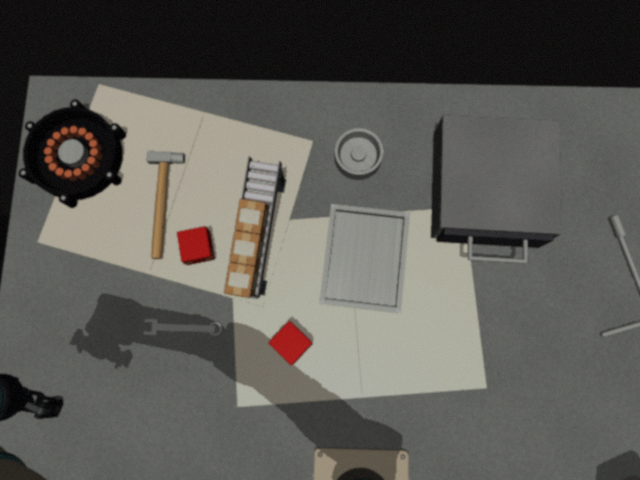

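View pics/side0.png

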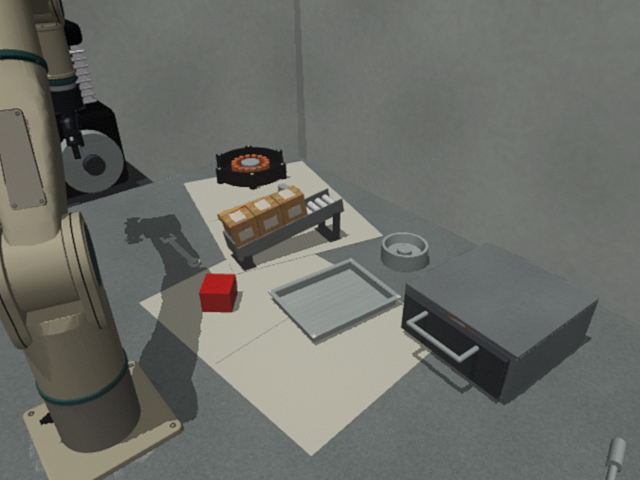

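The top view shows the lane's three cartons at (240,279), (246,246) and (251,216), and the front stop is at the lower end. The red look-alikes are at (195,244) and (290,342), and neither is wanted. The oldest carton is the brown one at (240,279), lowest and against the stop. I'll check it in an enlarged crop with a model overlay.

```bash
cat > h.py <<'E'
import numpy as np, cv2
from scipy.spatial.transform import Rotation as Ro
from scipy.linalg import logm,expm
from cell import ctrl,get_image,nets
def pose(s=None):
    s=s or ctrl.read_state()
    return Ro.from_euler('xyz',s["tool_rot"]).as_matrix(),np.array(s["eef_pos"])
def cam(p,R=None,t=None):
    f=p["color"].shape[0]/2/np.tan(np.radians(p["vertical_fov"])/2)
    if "T_tool_cam" in p:
        T=np.eye(4);T[:3,:3]=R;T[:3,3]=t
        W=np.linalg.inv(T@np.array(p["T_tool_cam"])); Rc,tc=W[:3,:3],W[:3,3]
    else: Rc,tc=np.array(p["R"]),np.array(p["t"])
    return f,p["cx"],p["cy"],Rc,tc
def proj(c,X):
    f,cx,cy,R,t=c; Y=np.atleast_2d(X)@R.T+t
    return np.c_[f*Y[:,0]/Y[:,2]+cx,f*Y[:,1]/Y[:,2]+cy]
def ray(c,u,v):
    f,cx,cy,R,t=c; d=R.T@np.array([(u-cx)/f,(v-cy)/f,1]); return -R.T@t,d
def atz(c,u,v,z):
    o,d=ray(c,u,v); return o+d*(z-o[2])/d[2]
S10,C10=np.sin(np.radians(10)),np.cos(np.radians(10))
def lane(front,psi):
    ex=np.array([C10*np.cos(psi),C10*np.sin(psi),S10]);ey=np.array([-np.sin(psi),np.cos(psi),0]);return ex,ey,np.cross(ex,ey)
def tool(xdir,ydir):
    y=ydir/np.linalg.norm(ydir);x=xdir-y*(xdir@y);x/=np.linalg.norm(x);return np.c_[x,y,np.cross(x,y)]
def plan(p,R,N=None,s=None):
    R0,p0=pose(s)
    T=np.eye(4);T[:3,:3]=R0.T@R;T[:3,3]=R0.T@(p-p0)
    L=np.real(logm(T)); 
    if N is None:
        N=int(np.ceil(max(np.abs(T[:3,3]).max()/50, np.abs(Ro.from_matrix(T[:3,:3]).as_rotvec()).max()/0.12)/0.8))or 1
    t=expm(L/N); d=t[:3,3]/50; w=Ro.from_matrix(t[:3,:3]).as_rotvec()/0.12
    print("rel shift mm",np.round(T[:3,3],1),"rot",np.round(Ro.from_matrix(T[:3,:3]).as_rotvec(),3),"N",N,"row",np.round(np.r_[d,w],2))
def box(o,ax,lo,hi):
    P=[o+ax[0]*a+ax[1]*b+ax[2]*c for a in(lo[0],hi[0]) for b in(lo[1],hi[1]) for c in(lo[2],hi[2])]
    return np.array(P),[(i,j) for i in range(8) for j in range(i) if bin(i^j).count('1')==1]
def drawbox(im,c,b,col,k=1,off=(0,0)):
    q=(proj(c,b[0])-off)*k
    for i,j in b[1]: cv2.line(im,tuple(int(v) for v in q[i]),tuple(int(v) for v in q[j]),col,1,cv2.LINE_AA)
E
cat > ov.py <<'E'
from h import *
import sys
front=np.array([430.5,270.5,55]);psi=-0.131
ex,ey,n=lane(front,psi)
cabo=np.array([576.,-286,0]);cy=0.0
cx_=np.array([np.cos(cy),np.sin(cy),0]);cyy=np.array([-np.sin(cy),np.cos(cy),0]);z=np.array([0,0,1.])
for nme,off,k in(("top",(200,140),4),("top",(400,90),3.5),("side",(200,170),5),("side",(390,230),3.5)):
    p=get_image(nme);c=cam(p)
    im=cv2.resize(p["color"],None,fx=k,fy=k,interpolation=cv2.INTER_CUBIC)
    im=im[int(off[1]*k):int(off[1]*k)+600,int(off[0]*k):int(off[0]*k)+800].copy()
    for i in range(3): drawbox(im,c,box(front,(ex,ey,n),(68*i,-28,0),(68*i+68,28,72)),(0,255,0),k,off)
    drawbox(im,c,box(front,(ex,ey,n),(0,-33,0),(300,33,12)),(255,255,0),k,off)
    drawbox(im,c,box(cabo,(cx_,cyy,z),(0,-130,0),(260,130,120)),(0,255,0),k,off)
    drawbox(im,c,box(cabo,(cx_,cyy,z),(-52,-60,89),(-42,60,99)),(0,255,255),k,off)
    drawbox(im,c,box(np.array([524.,-3,0]),(cx_,cyy,z),(-118,-93,24),(118,93,24)),(255,0,255),k,off)
    cv2.imwrite(f"pics/ov_{sys.argv[1]}_{nme}{off[0]}.png",im)
E
python3 ov.py a; ls pics
```

```text
ov_a_side200.png
ov_a_side390.png
ov_a_top200.png
ov_a_top400.png
side0.png
top0.png
```

View pics/ov_a_top200.png

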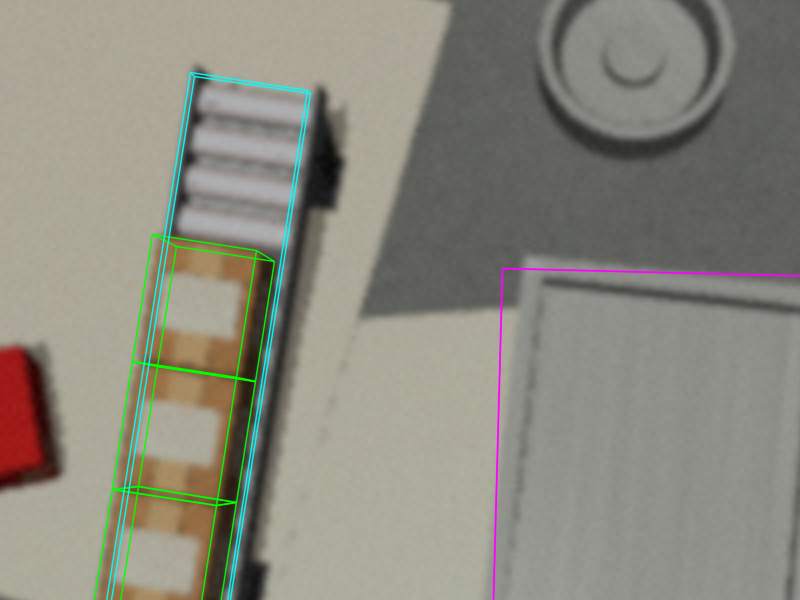

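View pics/ov_a_top400.png

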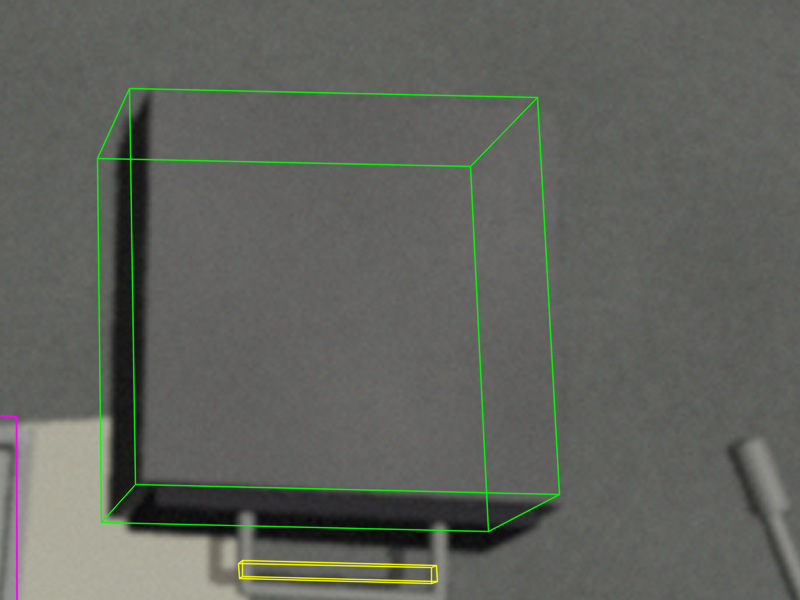

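View pics/ov_a_side200.png

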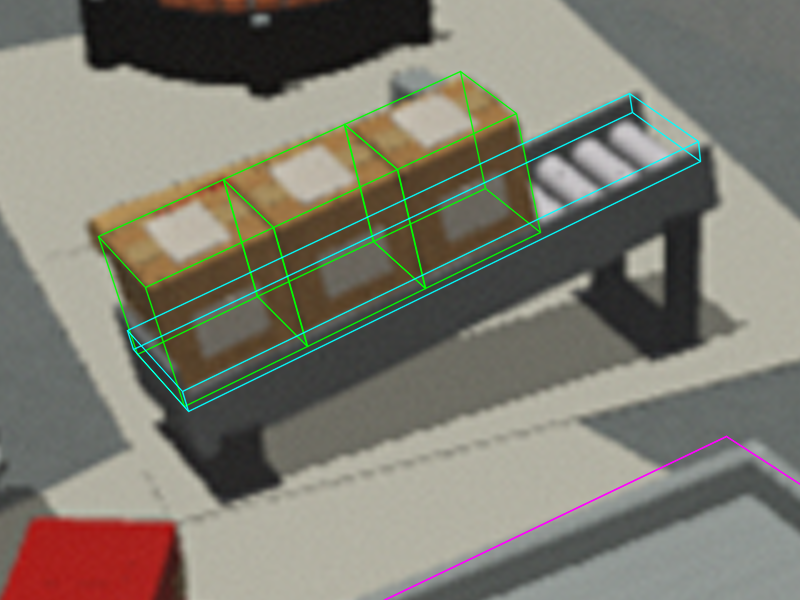

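View pics/ov_a_side390.png

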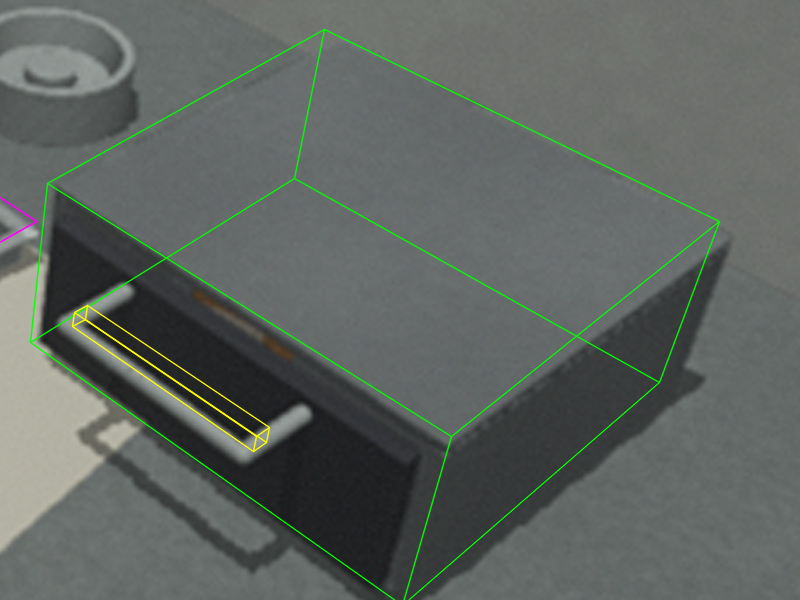

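The crops confirm the target: the brown carton with white labels at the low front end, against the stop. The drawer is slightly ajar, by about 11 mm. Next I'll move to hover over the oldest carton and refine with the wrist camera.

```bash
python3 - <<'E'
from h import *
front=np.array([430.5,270.,55]);ex,ey,n=lane(front,-0.131)
R=tool(ey,-n)
plan(front+ex*34+n*160,R)
plan(front+ex*34+n*160,R,12)
E
```

```text
rel shift mm [-247.6  -13.8 -317.5] rot [-0.174 -0.218 -0.019] N 8 row [-0.69  0.02 -0.73 -0.18 -0.23 -0.02]
rel shift mm [-247.6  -13.8 -317.5] rot [-0.174 -0.218 -0.019] N 12 row [-0.46  0.01 -0.49 -0.12 -0.15 -0.01]
```

step_arm:
  moves: "-0.46 0.01 -0.49 -0.12 -0.15 -0.01 1;-0.46 0.01 -0.49 -0.12 -0.15 -0.01 1;-0.46 0.01 -0.49 -0.12 -0.15 -0.01 1;-0.46 0.01 -0.49 -0.12 -0.15 -0.01 1;-0.46 0.01 -0.49 -0.12 -0.15 -0.01 1;-0.46 0.01 -0.49 -0.12 -0.15 -0.01 1;-0.46 0.01 -0.49 -0.12 -0.15 -0.01 1;-0.46 0.01 -0.49 -0.12 -0.15 -0.01 1;-0.46 0.01 -0.49 -0.12 -0.15 -0.01 1;-0.46 0.01 -0.49 -0.12 -0.15 -0.01 1;-0.46 0.01 -0.49 -0.12 -0.15 -0.01 1;-0.46 0.01 -0.49 -0.12 -0.15 -0.01 1;0 0 0 0 0 0 1;0 0 0 0 0 0 1"

```text
clock: 2.7
eef_pos: [438.2, 270.8, 222.0]
tool_rot: [-1.744, 0.004, 1.435]
force: [-0.8, 0.4, 0.4]
width: 85.4
```

```bash
python3 - <<'E'
from h import *
s=ctrl.read_state();R,t=pose(s);p=get_image("wrist");c=cam(p,R,t)
print(s["eef_pos"],s["tool_rot"],s["qpos"],s["force"])
front=np.array([430.5,270.,55]);ex,ey,n=lane(front,-0.131)
plan(front+ex*34+n*160,tool(ey,-n))
cv2.imwrite("pics/w1raw.png",p["color"])
im=p["color"].copy()
for i in range(3): drawbox(im,c,box(front,(ex,ey,n),(68*i,-28,0),(68*i+68,28,72)),(0,255,0))
drawbox(im,c,box(front,(ex,ey,n),(0,-33,0),(300,33,12)),(255,255,0))
cv2.imwrite("pics/w1.png",im)
for k in("lane_front","oldest_mid"):print(k,[(np.round(d["position"],1),round(d["conf"],2)) for d in nets.place_of(p,k)])
E
```

```text
[438.18168296 270.81117687 221.97588001] [-1.74393484  0.00355747  1.43514129] [-0.77251627  0.35589645  0.09184722  1.9939977   0.15428915  0.68341526
  0.63281535] [-0.79996816  0.37393976  0.42425373]
rel shift mm [-2.7  3.1  1.7] rot [-0.002 -0.002 -0.004] N 1 row [-0.05  0.06  0.03 -0.02 -0.02 -0.03]
lane_front [(array([430.7, 270.9,  54.5]), 0.84), (array([522.8,  -3.1,   1.6]), 0.75), (array([356.3, 411. ,   3.3]), 0.55)]
oldest_mid [(array([541.1, 388.6,  31.2]), 0.94), (array([326.6, 162.6,  27.1]), 0.91)]
```

View pics/w1.png

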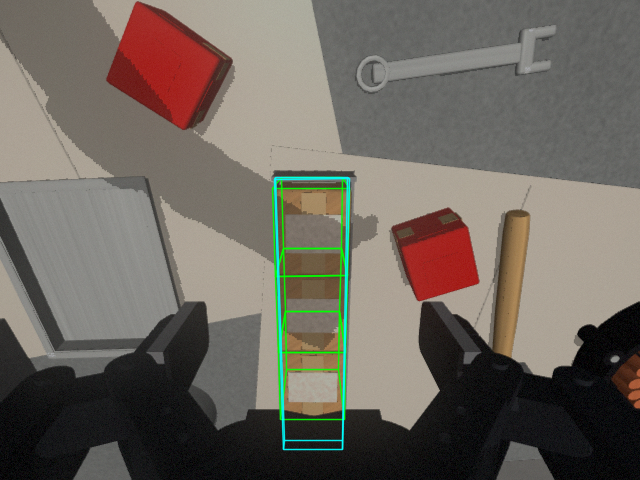

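```bash
python3 - <<'E'
import cv2
for n in("w1","w1raw"):
    im=cv2.imread(f"pics/{n}.png")[160:420,255:375]
    cv2.imwrite(f"pics/{n}c.png",cv2.resize(im,None,fx=2.3,fy=2.3,interpolation=cv2.INTER_CUBIC))
a=cv2.hconcat([cv2.imread("pics/w1c.png"),cv2.imread("pics/w1rawc.png")]);cv2.imwrite("pics/w1cc.png",a)
E
```

```text
(no output)
```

View pics/w1cc.png

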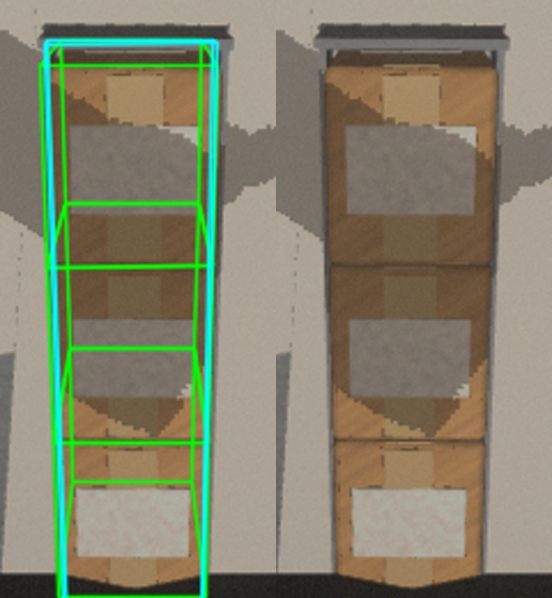

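The overlay matches the cartons to within about 2 mm, and the true lane sits about 2 mm further in +y. Descending along the lane normal.

```bash
python3 - <<'E'
from h import *
front=np.array([430.5,272.,55]);ex,ey,n=lane(front,-0.132)
R=tool(ey,-n)
plan(front+ex*34+n*160,R)
plan(front+ex*34+n*25,R,8)
E
```

```text
rel shift mm [-1.3  2.9  1.4] rot [-0.002  0.001 -0.004] N 1 row [-0.03  0.06  0.03 -0.02  0.01 -0.03]
rel shift mm [ -0.8 137.9   1.2] rot [-0.002  0.001 -0.004] N 8 row [-0.    0.34  0.   -0.    0.   -0.  ]
```

step_arm:
  moves: "-0.02 0.34 0.02 0 0 -0.03 1;0 0.34 0 0 0 0 1;0 0.34 0 0 0 0 1;0 0.34 0 0 0 0 1;0 0.34 0 0 0 0 1;0 0.34 0 0 0 0 1;0 0.34 0 0 0 0 1;0 0.38 0 0 0 0 1;0 0 0 0 0 0 1;0 0 0 0 0 0 1;0 0 0 0 0 0 1"

```text
clock: 3.95
eef_pos: [460.4, 267.9, 86.4]
tool_rot: [-1.744, -0.0, 1.439]
force: [-0.7, -0.1, 0.2]
width: 85.6
```

```bash
python3 - <<'E'
from h import *
front=np.array([430.5,272.,55]);ex,ey,n=lane(front,-0.132)
plan(front+ex*34+n*25,tool(ey,-n),1)
p=get_image("side");cv2.imwrite("pics/s2.png",cv2.resize(p["color"][150:300,180:380],None,fx=4,fy=4,interpolation=2))
E
```

```text
rel shift mm [0.1 0.7 1.1] rot [-0.001 -0.     0.   ] N 1 row [ 0.    0.01  0.02 -0.01 -0.    0.  ]
```

View pics/s2.png

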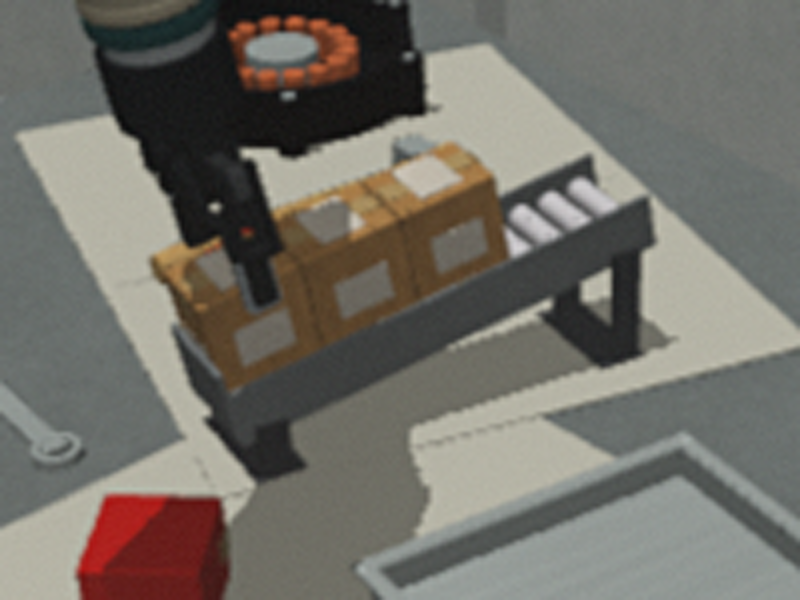

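The gripper straddles the front carton cleanly, with a finger at (258,280) in the crop. Closing and lifting along the normal.

step_arm:
  moves: "0 0 0 0 0 0 0;0 0 0 0 0 0 0;0 0 0 0 0 0 0;0 0 0 0 0 0 0;0 0 0 0 0 0 0;0 0 0 0 0 0 0;0 0 0 0 0 0 0;0 0 0 0 0 0 0"

```text
clock: 4.8
eef_pos: [460.5, 267.3, 86.6]
tool_rot: [-1.745, -0.0, 1.437]
force: [-1.9, 0.4, 8.2]
width: 54.9
```

step_arm:
  moves: "0 -0.1 0 0 0 0 0;0 -0.2 0 0 0 0 0;0 -0.2 0 0 0 0 0;0 -0.2 0 0 0 0 0;0 -0.2 0 0 0 0 0;0 -0.2 0 0 0 0 0;0 -0.2 0 0 0 0 0;0 -0.2 0 0 0 0 0;0 -0.2 0 0 0 0 0;0 -0.2 0 0 0 0 0;0 -0.2 0 0 0 0 0;0 -0.2 0 0 0 0 0;0 0 0 0 0 0 0;0 0 0 0 0 0 0"

```text
clock: 6.2
eef_pos: [440.7, 269.7, 199.0]
tool_rot: [-1.744, 0.0, 1.438]
force: [-0.2, -0.6, -2.8]
width: 54.4
```

```bash
python3 - <<'E'
from h import *
p=get_image("side");cv2.imwrite("pics/s3.png",cv2.resize(p["color"][130:330,160:427],None,fx=3,fy=3,interpolation=2))
p=get_image("top");print([(np.round(d["position"],1),d["conf"]) for d in nets.place_of(p,"tray")])
cv2.imwrite("pics/t3.png",cv2.resize(p["color"][150:350,200:467],None,fx=3,fy=3,interpolation=2))
# tray centre via the lip corners at z 24 in top0
E
```

```text
[(array([523.4,   2.9,  -1.4]), 0.68)]
```

View pics/s3.png

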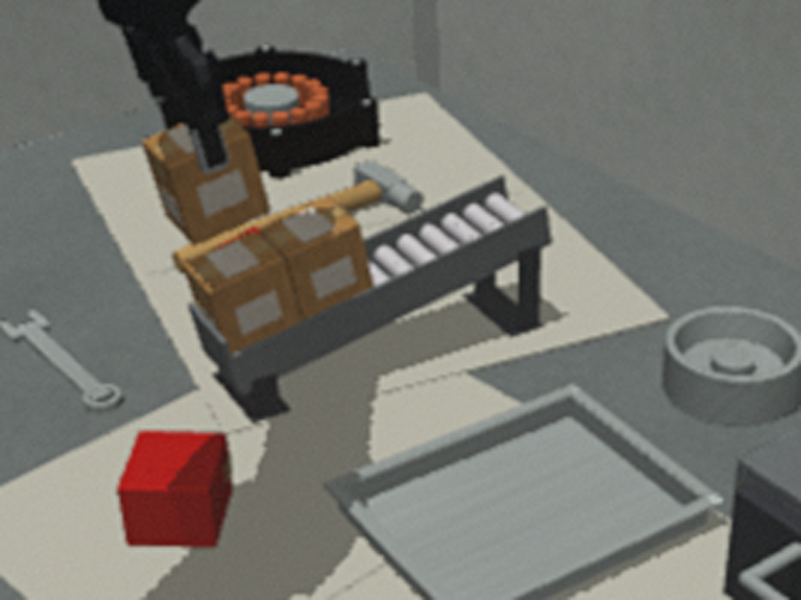

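View pics/t3.png

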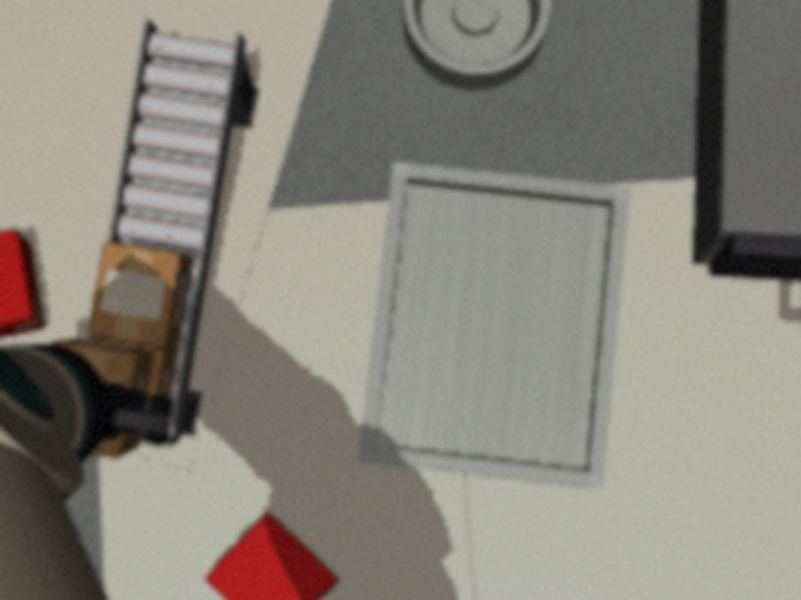

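The oldest carton is lifted at crop (205,180), and the other two rolled to the stop. Moving to the tray and turning the tool to vertical.

```bash
python3 - <<'E'
from h import *
ex,ey,n=lane(0,-0.115)
R=tool(ey,np.array([0,0,-1.]))
plan(np.array([524,-2,130]),R,12)
plan(np.array([524,-2,130]),R,14)
E
```

```text
rel shift mm [-257.8   88.1 -105.3] rot [ 0.172 -0.018 -0.003] N 12 row [-0.43  0.13 -0.18  0.12 -0.01 -0.  ]
rel shift mm [-257.8   88.1 -105.3] rot [ 0.172 -0.018 -0.003] N 14 row [-0.37  0.11 -0.16  0.1  -0.01 -0.  ]
```

step_arm:
  moves: "-0.2 0 0 0.1 0 0 0;-0.4 0.05 -0.16 0.1 -0.01 0 0;-0.4 0.05 -0.16 0.1 -0.01 0 0;-0.4 0.11 -0.16 0.1 -0.01 0 0;-0.4 0.13 -0.16 0.1 -0.01 0 0;-0.4 0.13 -0.16 0.1 -0.01 0 0;-0.4 0.13 -0.16 0.1 -0.01 0 0;-0.4 0.13 -0.16 0.1 -0.01 0 0;-0.4 0.13 -0.16 0.1 -0.01 0 0;-0.4 0.13 -0.16 0.1 -0.01 0 0;-0.4 0.13 -0.16 0.1 -0.01 0 0;-0.36 0.13 -0.16 0.1 -0.01 0 0;-0.36 0.13 -0.16 0.1 -0.01 0 0;-0.3 0.13 -0.16 0.13 -0.01 0 0;0 0 0 0 0 0 0;0 0 0 0 0 0 0"

```text
clock: 7.95
eef_pos: [516.2, -3.1, 132.8]
tool_rot: [-1.571, 0.002, 1.452]
force: [0.4, 0.1, -2.6]
width: 54.7
```

```bash
python3 - <<'E'
from h import *
ex,ey,n=lane(0,-0.115)
R=tool(ey,np.array([0,0,-1.]))
plan(np.array([524,-2,33]),R,6)
p=get_image("top");cv2.imwrite("pics/t4.png",cv2.resize(p["color"][170:340,280:507],None,fx=3,fy=3,interpolation=2))
E
```

```text
rel shift mm [ 2.2 99.8 -7.6] rot [ 0.    -0.003 -0.002] N 6 row [ 0.01  0.33 -0.03  0.   -0.   -0.  ]
```

View pics/t4.png

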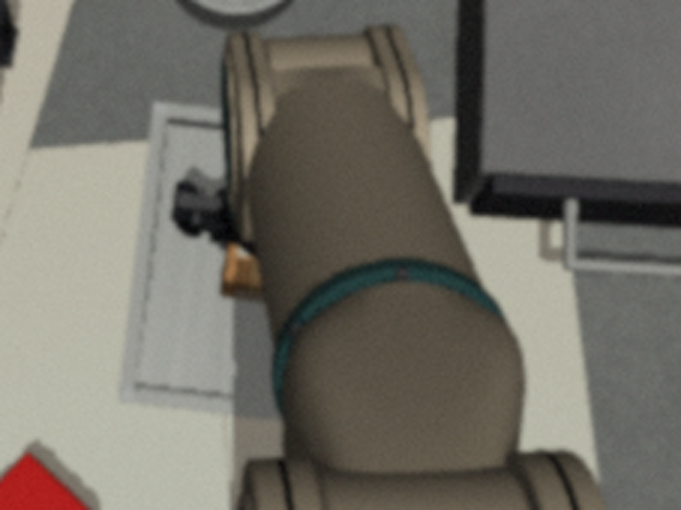

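The carton is over the tray's middle. Lowering gently.

step_arm:
  moves: "0.02 0.33 -0.05 0 0 0 0;0.02 0.33 -0.05 0 0 0 0;0 0.33 -0.05 0 0 0 0;0 0.33 0 0 0 0 0;0 0.33 0 0 0 0 0;0 0.2 0 0 0 0 0;0 0.1 0 0 0 0 0;0 0 0 0 0 0 0;0 0 0 0 0 0 0"

```text
clock: 8.9
eef_pos: [524.7, -2.0, 36.4]
tool_rot: [-1.573, 0.002, 1.454]
force: [-0.1, 0.0, -3.0]
width: 54.4
```

step_arm:
  moves: "0 0.04 0 0 0 0 0;0 0.04 0 0 0 0 0;0 0.02 0 0 0 0 0;0 0 0 0 0 0 0"

```text
clock: 9.3
eef_pos: [524.2, -2.3, 30.8]
tool_rot: [-1.572, 0.002, 1.453]
force: [-0.8, 0.2, -2.7]
width: 54.1
```

step_arm:
  moves: "0 0.02 0 0 0 0 0;0 0.02 0 0 0 0 0;0 0 0 0 0 0 0"

```text
clock: 9.6
eef_pos: [524.6, -2.3, 30.2]
tool_rot: [-1.573, 0.002, 1.453]
force: [-3.5, 0.3, 11.1]
width: 54.3
```

Contact at +11 N, so the carton is on the tray floor. Releasing and rising.

step_arm:
  moves: "0 0 0 0 0 0 0.8;0 0 0 0 0 0 0.9;0 0 0 0 0 0 1;0 0 0 0 0 0 1;0 -0.1 0 0 0 0 1;0 -0.2 0 0 0 0 1;0 -0.3 0 0 0 0 1;0 -0.4 0 0 0 0 1;0 -0.4 0 0 0 0 1;0 -0.5 0 0 0 0 1;0 -0.5 0 0 0 0 1;0 -0.5 0 0 0 0 1;0 -0.3 0 0 0 0 1;0 0 0 0 0 0 1"

```text
clock: 11.0
eef_pos: [525.8, -1.8, 191.7]
tool_rot: [-1.578, 0.001, 1.453]
force: [0.8, 0.1, -0.1]
width: 85.4
```

```bash
python3 - <<'E'
from h import *
s=ctrl.read_state();R,t=pose(s);p=get_image("wrist");cv2.imwrite("pics/w5.png",p["color"])
print(s["eef_pos"],s["qpos"])
p=get_image("side");cv2.imwrite("pics/s5.png",p["color"])
for k in("cabinet","drawer_handle"):print(k,[(np.round(d["position"],1),round(d["conf"],2)) for d in nets.place_of(p,k)])
E
```

```text
[525.84593926  -1.81061658 191.6825296 ] [-0.03332774  0.46396062 -0.02622611  1.88369839  0.01985983  0.78755494
  1.38250975]
cabinet [(array([ 577.7, -287.6,    0.7]), 0.96)]
drawer_handle [(array([ 516.6, -289.6,   95.6]), 0.89)]
```

View pics/w5.png

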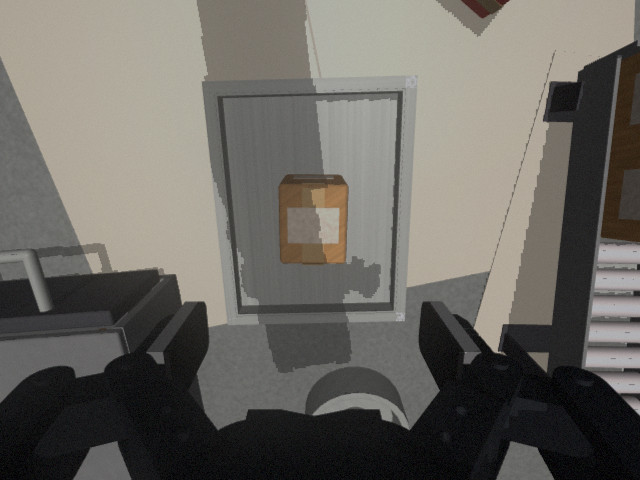

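View pics/s5.png

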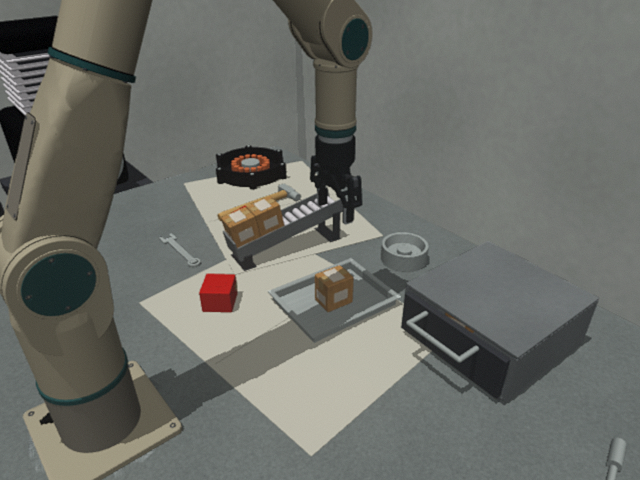

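The carton stands upright near the tray centre at wrist pixel (314,220). Next is the drawer handle, with the tool turned so the jaws close along cabinet x.

```bash
python3 - <<'E'
from h import *
R=tool(np.array([1.,0,0]),np.array([0,0,-1.]))
plan(np.array([515,-290,185]),R,14)
E
```

```text
rel shift mm [-287.1    3.7  -25.5] rot [ 1.000e-03  1.453e+00 -2.000e-03] N 14 row [-0.33  0.   -0.31  0.    0.87 -0.  ]
```

step_arm:
  moves: "-0.33 0 -0.31 0 0.87 0 1;-0.33 0 -0.31 0 0.87 0 1;-0.33 0 -0.31 0 0.87 0 1;-0.33 0 -0.31 0 0.87 0 1;-0.33 0 -0.31 0 0.87 0 1;-0.33 0 -0.31 0 0.87 0 1;-0.33 0 -0.31 0 0.87 0 1;-0.33 0 -0.31 0 0.87 0 1;-0.33 0 -0.31 0 0.87 0 1;-0.33 0 -0.31 0 0.87 0 1;-0.33 0 -0.31 0 0.87 0 1;-0.33 0 -0.31 0 0.87 0 1;-0.33 0 -0.31 0 0.87 0 1;-0.33 0 -0.31 0 0.87 0 1;0 0 0 0 0 0 0.5;0 0 0 0 0 0 0.5;0 0 0 0 0 0 0.5"

```text
clock: 12.9
eef_pos: [512.6, -289.8, 188.7]
tool_rot: [-1.572, -0.001, -0.006]
force: [-0.2, 0.3, 0.5]
width: 43.9
```

```bash
cat > w.py <<'E'
from h import *
import sys
s=ctrl.read_state();R,t=pose(s);p=get_image("wrist");cv2.imwrite(f"pics/{sys.argv[1]}.png",p["color"])
print(s["eef_pos"],s["tool_rot"],s["qpos"],s["width"])
import pickle;pickle.dump(dict(R=R,t=t,c=cam(p,R,t)),open("w.pkl","wb"))
for k in sys.argv[2:]:print(k,[(np.round(d["position"],1),round(d["conf"],2)) for d in nets.place_of(p,k)])
E
python3 w.py w6 drawer_handle cabinet
```

```text
[ 512.64827888 -289.75020572  188.73896696] [-1.57166132e+00 -5.99735483e-04 -5.50729000e-03] [ 0.22519975  0.5837682   0.38197035  1.72046888 -0.26744598  0.8880278
  0.71409029] 43.944149141684555
drawer_handle [(array([ 512.8, -287. ,   95.1]), 0.94)]
cabinet [(array([ 574. , -290.5,    0.9]), 0.69)]
```

View pics/w6.png

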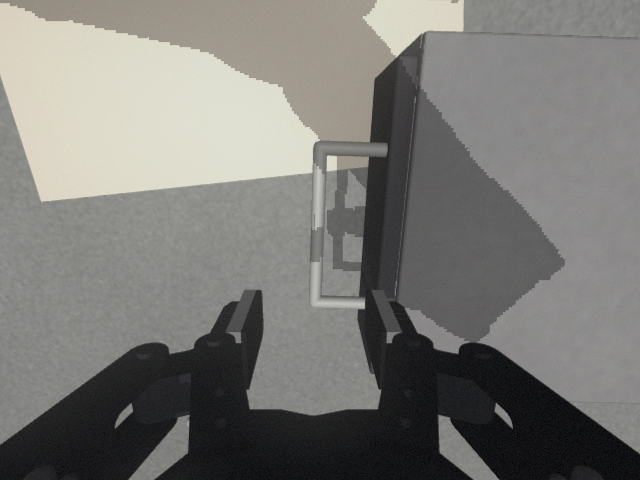

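The wrist view shows the bar handle running from (319,147) to (316,303). Triangulating at z=94.

```bash
python3 - <<'E'
from h import *
import pickle;d=pickle.load(open("w.pkl","rb"));c=d["c"]
a=atz(c,319,147,94);b=atz(c,316,303,94);print(a,b,np.linalg.norm(a-b),(a+b)/2)
e=atz(c,425,32,120);g=atz(c,400,304,120);print("cab top front edge",e,g)
E
```

```text
[ 516.32756043 -225.21266494   94.        ] [ 513.70319753 -346.86053225   94.        ] 121.67617227651101 [ 515.01537898 -286.0365986    94.        ]
cab top front edge [ 578.4469364  -159.36058747  120.        ] [ 574.65311007 -335.3074828   120.        ]
```

```bash
python3 - <<'E'
from h import *
y=-0.0216
R=tool(np.array([np.cos(y),np.sin(y),0]),np.array([0,0,-1.]))
plan(np.array([515,-287,75]),R,8)
E
```

```text
rel shift mm [  2.2 114.2   3.3] rot [0.002 0.016 0.001] N 8 row [0.01 0.29 0.01 0.   0.02 0.  ]
```

step_arm:
  moves: "0.04 0 0.06 0 0.13 0 0.4;0 0.25 0 0 0 0 0.4;0 0.3 0 0 0 0 0.4;0 0.3 0 0 0 0 0.4;0 0.3 0 0 0 0 0.4;0 0.3 0 0 0 0 0.4;0 0.3 0 0 0 0 0.4;0 0.3 0 0 0 0 0.4;0 0.2 0 0 0 0 0.4;0 0 0 0 0 0 0.4;0 0 0 0 0 0 0.4"

```text
clock: 14.15
eef_pos: [514.2, -288.5, 76.9]
tool_rot: [-1.573, -0.001, -0.024]
force: [0.2, -0.1, 0.6]
width: 34.4
```

```bash
python3 w.py w7; python3 - <<'E'
from h import *
p=get_image("side");cv2.imwrite("pics/s7.png",cv2.resize(p["color"][220:420,360:627],None,fx=3,fy=3,interpolation=2))
E
```

```text
[ 514.20110247 -288.52468578   76.85460061] [-1.57305771e+00 -1.05828203e-03 -2.38633273e-02] [ 0.2662168   0.72982725  0.31538752  1.81042984 -0.34457276  0.65335487
  0.75809359] 34.43686816641639
```

View pics/s7.png

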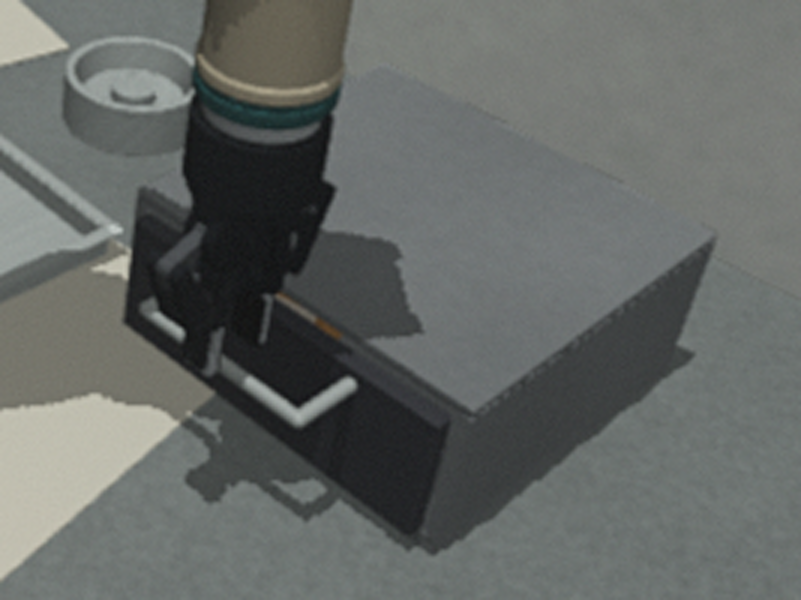

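The fingers straddle the bar at crop (235,345). Closing on it.

step_arm:
  moves: "0 0 0 0 0 0 0;0 0 0 0 0 0 0;0 0 0 0 0 0 0;0 0 0 0 0 0 0;0 0 0 0 0 0 0;0 0 0 0 0 0 0"

```text
clock: 14.85
eef_pos: [514.1, -288.5, 77.0]
tool_rot: [-1.573, -0.001, -0.024]
force: [0.1, -0.0, -0.1]
width: -0.2
```

The fingers shut without the bar between the pads. Looking.

```bash
python3 w.py w8; python3 - <<'E'
from h import *
p=get_image("side");cv2.imwrite("pics/s8.png",cv2.resize(p["color"][270:370,390:520],None,fx=6,fy=6,interpolation=2))
E
```

```text
[ 514.12973669 -288.49338007   76.95308697] [-1.57298493e+00 -1.17359126e-03 -2.39094693e-02] [ 0.26630272  0.7295571   0.315339    1.8106654  -0.34462862  0.65331853
  0.75819023] -0.1551097787685676
```

View pics/s8.png

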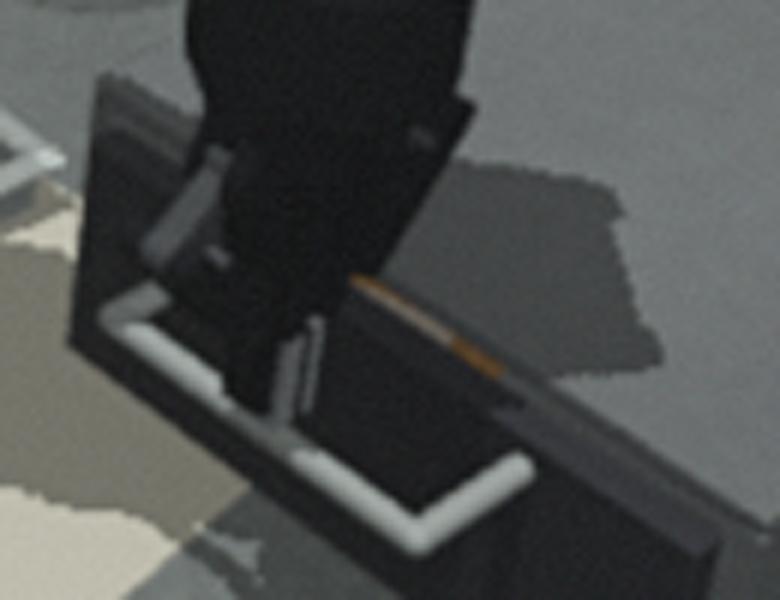

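View pics/w8.png

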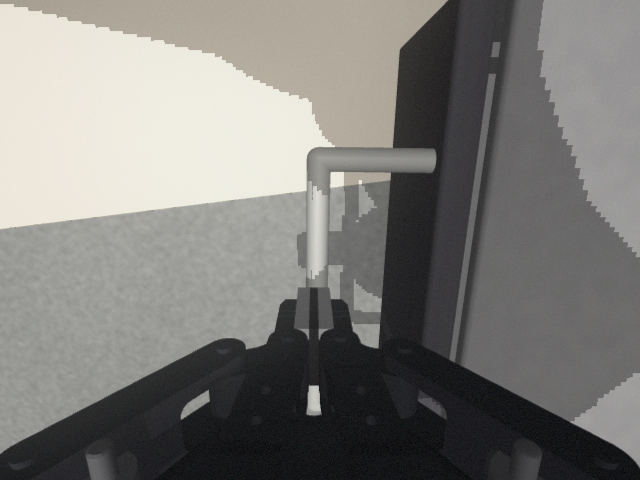

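```bash
python3 - <<'E'
from h import *
p=get_image("side");c=cam(p);R,t=pose()
for X in (t,t+[0,0,17],[514,-288,94],[516.3,-225,94],[513.7,-347,94]):
    q=proj(c,np.array(X))[0];print(np.round(q,1),np.round((q-[390,270])*6))
import pickle;d=pickle.load(open("w.pkl","rb"))
print(proj(d["c"],np.array([t,t+[0,0,19],[514,-288,94],[516.3,-225,94],[513.7,-347,94]])))
# handle end triangulation: left corner in side crop & wrist
def tri(c1,u1,c2,u2):
    A=[];b=[]
    o1,d1=ray(c1,*u1);o2,d2=ray(c2,*u2)
    s=np.linalg.lstsq(np.c_[d1,-d2],o2-o1,rcond=None)[0]
    return o1+d1*s[0],o2+d2*s[1]
print(tri(c,(390+113/6,270+318/6),d["c"],(318,160)))
E
```

```text
[432.2 348.5] [253. 471.]
[433.3 341.6] [260. 430.]
[433.1 341.4] [259. 429.]
[407.8 322.9] [107. 317.]
[459.6 359.9] [418. 540.]
[[314.82657081 283.76007918]
 [315.04058881 300.22898216]
 [314.81072672 297.49266305]
 [316.81603287 157.53328239]
 [316.9338984  403.60111902]]
(array([ 517.28910557, -226.60247307,   94.20322257]), array([ 516.76500445, -225.99463401,   94.15779526]))
```

```bash
python3 - <<'E'
from h import *
p=get_image("side");c=cam(p)
ex,ey,n=lane(0,-0.132);T=np.array([460.4,267.9,86.4])
for b in(0,13): print((proj(c,T-ey*42.5+n*b)[0]-[180,150])*4,(proj(c,T-ey*57+n*b)[0]-[180,150])*4)
# s7: at width 34
T=np.array([514.2,-288.5,76.9])
for dx in(-17,-31):
  for dy in (-11,11):
    for b in(0,8,13): print(dx,dy,b,(proj(c,T+[dx,dy,b])[0]-[360,220])*3)
R,t=pose();import pickle
im=cv2.imread("pics/w8.png")[250:430,230:410];cv2.imwrite("pics/w8c.png",cv2.resize(im,None,fx=3.3,fy=3.3,interpolation=2))
im=cv2.imread("pics/w7.png")[200:430,200:430];cv2.imwrite("pics/w7c.png",cv2.resize(im,None,fx=2.6,fy=2.6,interpolation=2))
E
```

```text
[277.60058394 356.83155829] [288.11909611 367.84810371]
[272.43732954 339.60566508] [282.981748   350.54880683]
-17 -11 0 [212.28957654 408.55050579]
-17 -11 8 [213.8510399  398.76925615]
-17 -11 13 [214.83463747 392.60784782]
-17 11 0 [184.07646567 388.2764625 ]
-17 11 8 [185.4797771  378.54896662]
-17 11 13 [186.36364522 372.42215592]
-31 -11 0 [196.60333568 419.44409948]
-31 -11 8 [198.10111871 409.63633246]
-31 -11 13 [199.04466287 403.45782656]
-31 11 0 [168.40697202 398.84068355]
-31 11 8 [169.74640241 389.08593216]
-31 11 13 [170.59008753 382.94157513]
```

View pics/w8c.png

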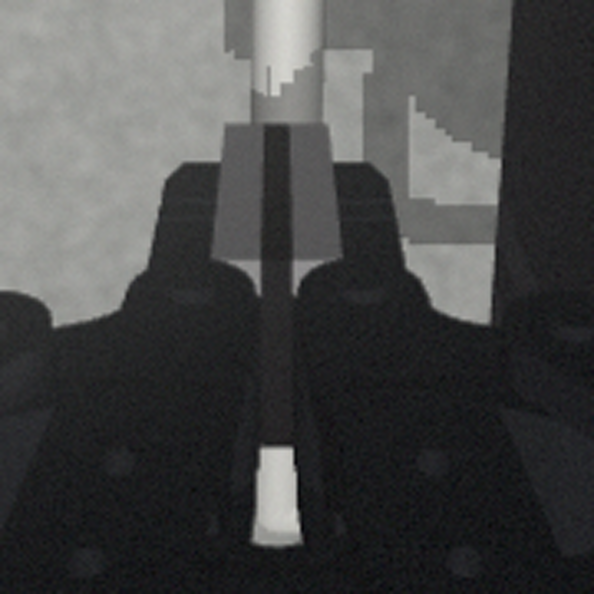

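View pics/w7c.png

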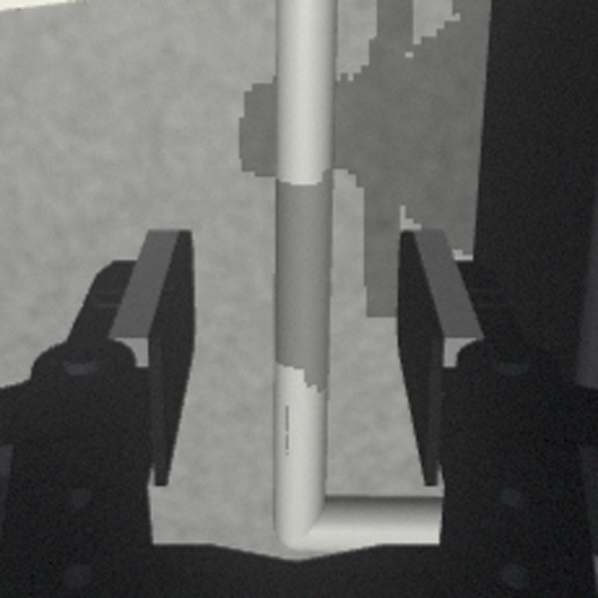

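Both views agree: the real fingertips end about 25 mm short of the nominal TCP, so the jaws closed just above the bar. I'll open, go 22 mm lower and close again.

step_arm:
  moves: "0 0 0 0 0 0 0.4;0 0 0 0 0 0 0.4;0 0 0 0 0 0 0.4;0.02 0.2 0 0 0 0 0.4;0 0.2 0 0 0 0 0.4;0 0.04 0 0 0 0 0.4;0 0 0 0 0 0 0.4;0 0 0 0 0 0 0;0 0 0 0 0 0 0;0 0 0 0 0 0 0;0 0 0 0 0 0 0;0 0 0 0 0 0 0"

```text
clock: 16.25
eef_pos: [515.4, -288.7, 55.2]
tool_rot: [-1.573, -0.002, -0.024]
force: [0.6, 0.4, 1.4]
width: 7.8
```

The bar is gripped, with the width at 7.8. Pulling.

step_arm:
  moves: "-0.1 0 0 0 0 0 0;-0.2 0 0 0 0 0 0;-0.2 0 0 0 0 0 0;-0.2 0 0 0 0 0 0;-0.2 0 0 0 0 0 0;-0.2 0 0 0 0 0 0;-0.2 0 0 0 0 0 0;-0.2 0 0 0 0 0 0;-0.2 0 0 0 0 0 0"

```text
clock: 17.15
eef_pos: [429.5, -285.6, 55.2]
tool_rot: [-1.572, -0.001, -0.024]
force: [3.4, 3.6, 5.9]
width: 7.4
```

step_arm:
  moves: "-0.2 0 0 0 0 0 0;-0.2 0 0 0 0 0 0;-0.2 0 0 0 0 0 0;-0.2 0 0 0 0 0 0;-0.2 0 0 0 0 0 0;-0.2 0 0 0 0 0 0;-0.2 0 0 0 0 0 0;-0.2 0 0 0 0 0 0;0 0 0 0 0 0 0"

```text
clock: 18.05
eef_pos: [346.5, -282.5, 55.1]
tool_rot: [-1.569, 0.003, -0.025]
force: [-2.9, 5.0, 12.9]
width: 7.6
```

```bash
python3 - <<'E'
from h import *
p=get_image("side");cv2.imwrite("pics/s9.png",cv2.resize(p["color"][220:440,340:633],None,fx=2.7,fy=2.7,interpolation=2))
p=get_image("top");cv2.imwrite("pics/t9.png",cv2.resize(p["color"][100:350,390:590],None,fx=2.4,fy=2.4,interpolation=2))
print([(np.round(d["position"],1),round(d["conf"],2)) for d in nets.place_of(p,"new_mid")])
E
```

```text
[(array([ 492. , -247.1,   62.7]), 0.61)]
```

View pics/s9.png

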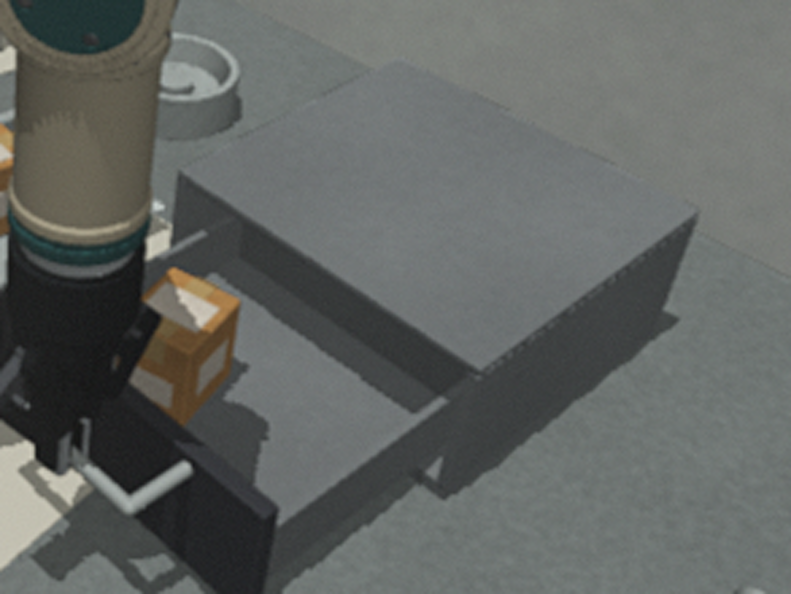

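View pics/t9.png

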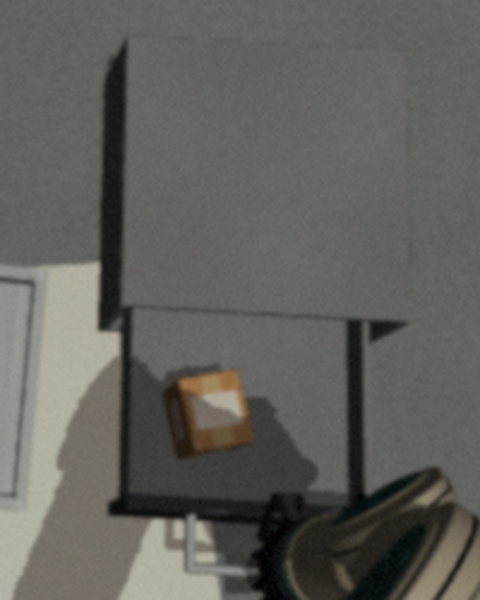

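The new carton shows in the open drawer at top-crop (210,412). I'll release the handle, rise and hover over the carton.

step_arm:
  moves: "0 0 0 0 0 0 0.35;0 0 0 0 0 0 0.35;0 0 0 0 0 0 0.35;0 -0.3 0 0 0 0 0.35;0 -0.6 0 0 0 0 0.35;0 -0.6 0 0 0 0 0.35;0 -0.6 0 0 0 0 0.4;0 -0.6 0 0 0 0 0.5;0 -0.3 0 0 0 0 1;0 0 0 0 0 0 1"

```text
clock: 19.2
eef_pos: [350.9, -285.3, 206.4]
tool_rot: [-1.575, -0.005, -0.024]
force: [0.3, -0.0, -1.0]
width: 70.2
```

```bash
python3 - <<'E'
from h import *
y=np.pi/2-0.02
R=tool(np.array([np.cos(y),np.sin(y),0]),np.array([0,0,-1.]))
print(ctrl.read_state()["qpos"])
plan(np.array([492,-250,215]),R,16)
E
```

```text
[ 0.3181562   0.36639829  0.40554982  2.0557232  -0.20757169  0.75132914
  0.82751081]
rel shift mm [140.3  -8.2  38.6] rot [ 0.007 -1.574  0.   ] N 16 row [ 0.18 -0.01 -0.09  0.   -0.82  0.  ]
```

step_arm:
  moves: "0.18 -0.01 -0.09 0 -0.82 0 1;0.18 -0.01 -0.09 0 -0.82 0 1;0.18 -0.01 -0.09 0 -0.82 0 1;0.18 -0.01 -0.09 0 -0.82 0 1;0.18 -0.01 -0.09 0 -0.82 0 1;0.18 -0.01 -0.09 0 -0.82 0 1;0.18 -0.01 -0.09 0 -0.82 0 1;0.18 -0.01 -0.09 0 -0.82 0 1;0.18 -0.01 -0.09 0 -0.82 0 1;0.18 -0.01 -0.09 0 -0.82 0 1;0.18 -0.01 -0.09 0 -0.82 0 1;0.18 -0.01 -0.09 0 -0.82 0 1;0.18 -0.01 -0.09 0 -0.82 0 1;0.18 -0.01 -0.09 0 -0.82 0 1;0.18 -0.01 -0.09 0 -0.82 0 1;0.18 -0.01 -0.09 0 -0.82 0 1;0 0 0 0 0 0 1;0 0 0 0 0 0 1"

```text
clock: 21.0
eef_pos: [489.5, -248.4, 211.7]
tool_rot: [-1.57, 0.001, 1.548]
force: [0.0, -0.2, -1.6]
width: 85.5
```

```bash
python3 w.py w10 new_mid
```

```text
[ 489.52870594 -248.43069663  211.67097574] [-1.56993940e+00  1.38439520e-03  1.54827122e+00] [ 0.44800515  0.47455067 -0.04501954  1.79287934  0.0288856   0.8750535
  1.93770206] 85.45984776603699
new_mid []
```

View pics/w10.png

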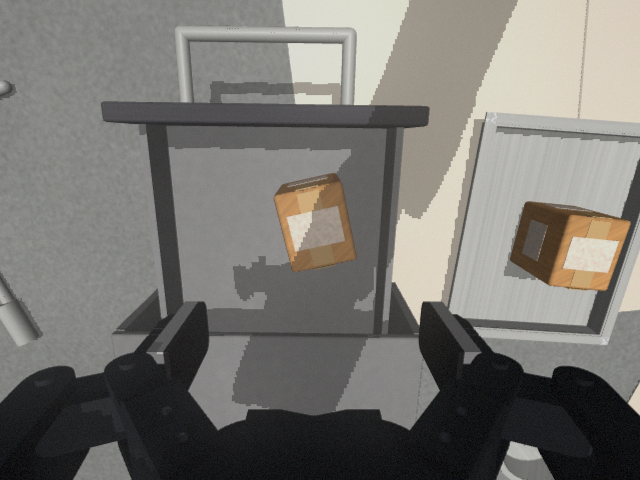

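```bash
python3 - <<'E'
import cv2
im=cv2.imread("pics/w10.png")[160:290,255:375]
cv2.imwrite("pics/w10c.png",cv2.resize(im,None,fx=4.5,fy=4.5,interpolation=2))
E
```

```text
(no output)
```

View pics/w10c.png

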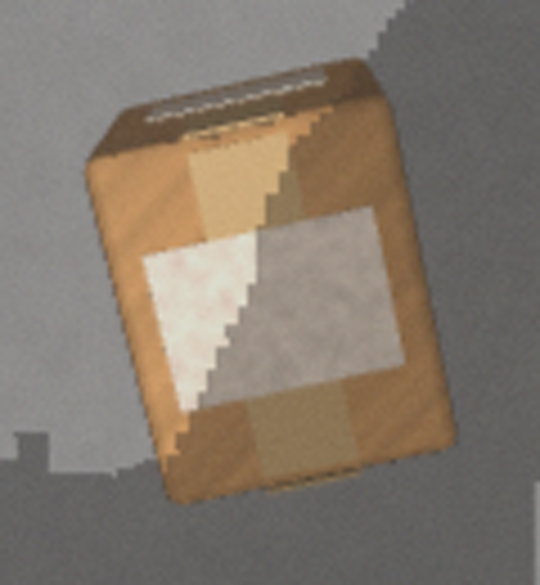

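The crop shows the top-face corners at (88,160), (388,97), (455,440) and (172,503).

```bash
python3 - <<'E'
from h import *
import pickle;d=pickle.load(open("w.pkl","rb"));c=d["c"]
P=np.array([atz(c,u/4.5+255,v/4.5+160,98) for u,v in((88,160),(388,97),(455,440),(172,503))])
print(P);print([np.linalg.norm(P[i]-P[i-1]) for i in range(4)])
m=P.mean(0);x=(P[2]+P[3]-P[0]-P[1]);yw=np.arctan2(x[1],x[0]);y2=P[1]+P[2]-P[0]-P[3];print(m,yw,np.arctan2(-y2[0],y2[1]))
yw=(yw+np.arctan2(-y2[0],y2[1]))/2
a=yw+np.pi/2;R=tool(np.array([np.cos(a),np.sin(a),0]),np.array([0,0,-1.]))
for z in(150,30):plan(np.array([m[0],m[1],z]),R,1)
plan(np.array([m[0],m[1],30]),R,10)
print(yw)
E
```

```text
[[ 461.27770314 -278.39294962   98.        ]
 [ 451.48977131 -225.66218408   98.        ]
 [ 514.73793381 -213.37059161   98.        ]
 [ 525.97819771 -266.13627183   98.        ]]
[np.float64(65.85119701533496), np.float64(53.631494885891506), np.float64(64.43146207486758), np.float64(53.94961113107825)]
[ 488.37090149 -245.89049929   98.        ] 0.18955683443037094 0.19674750088660925
rel shift mm [ 3.2 62.1  1.2] rot [-0.    -0.216 -0.002] N 1 row [ 0.06  1.24  0.02 -0.   -1.8  -0.02]
rel shift mm [  3.5 182.1   1.2] rot [-0.    -0.216 -0.002] N 1 row [ 0.07  3.64  0.02 -0.   -1.8  -0.02]
rel shift mm [  3.5 182.1   1.2] rot [-0.    -0.216 -0.002] N 10 row [ 0.01  0.36  0.   -0.   -0.18 -0.  ]
0.19315216765849008
```

step_arm:
  moves: "0.04 0 0.02 0 -0.9 0 0.9;0.03 0 0 0 -0.9 0 0.9;0 0.4 0 0 0 0 0.9;0 0.4 0 0 0 0 0.9;0 0.4 0 0 0 0 0.9;0 0.4 0 0 0 0 0.9;0 0.4 0 0 0 0 0.9;0 0.4 0 0 0 0 0.9;0 0.4 0 0 0 0 0.9;0 0.3 0 0 0 0 0.9;0 0.3 0 0 0 0 0.9;0 0 0 0 0 0 0.9;0 0 0 0 0 0 0.9"

```text
clock: 22.4
eef_pos: [489.2, -245.6, 42.8]
tool_rot: [-1.571, 0.002, 1.765]
force: [0.4, -0.5, 0.0]
width: 76.7
```

```bash
python3 w.py w11;python3 - <<'E'
from h import *
a=0.193+np.pi/2;R=tool(np.array([np.cos(a),np.sin(a),0]),np.array([0,0,-1.]))
plan(np.array([488.4,-245.9,40]),R,1)
p=get_image("side");cv2.imwrite("pics/s11.png",cv2.resize(p["color"][250:400,340:540],None,fx=4,fy=4,interpolation=2))
E
```

```text
[ 489.1929094  -245.61210178   42.8043104 ] [-1.57078858  0.00239872  1.76532246] [ 0.46034847  0.7181513  -0.0729469   1.936757    0.10650874  0.48900697
  2.07665977] 76.6784603148912
rel shift mm [0.1 3.3 1.3] rot [ 0.001  0.002 -0.003] N 1 row [ 0.    0.07  0.03  0.01  0.02 -0.02]
```

View pics/w11.png

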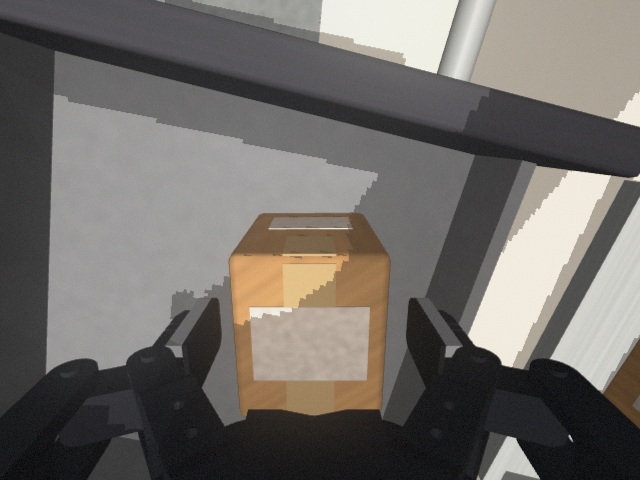

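View pics/s11.png

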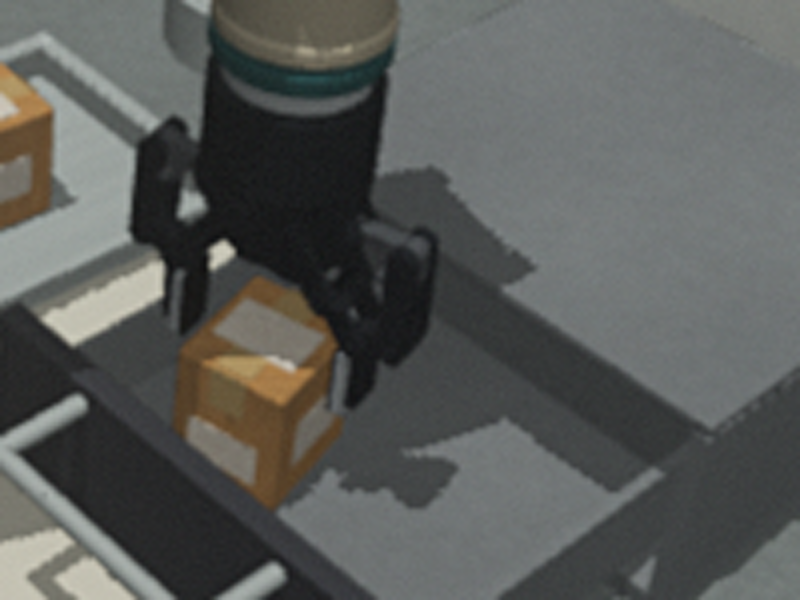

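The fingers straddle the carton squarely, with the wrist view showing carton edges at (232,260) and (389,255). Closing and lifting.

step_arm:
  moves: "0 0.04 0 0 0 0 0;0 0 0 0 0 0 0;0 0 0 0 0 0 0;0 0 0 0 0 0 0;0 0 0 0 0 0 0;0 0 0 0 0 0 0;0 0 0 0 0 0 0"

```text
clock: 23.2
eef_pos: [490.2, -245.8, 41.7]
tool_rot: [-1.573, 0.004, 1.766]
force: [-0.6, -0.1, 6.3]
width: 54.9
```

step_arm:
  moves: "0 -0.1 0 0 0 0 0;0 -0.2 0 0 0 0 0;0 -0.3 0 0 0 0 0;0 -0.4 0 0 0 0 0;0 -0.4 0 0 0 0 0;0 -0.4 0 0 0 0 0;0 -0.4 0 0 0 0 0;0 -0.4 0 0 0 0 0;0 -0.4 0 0 0 0 0;0 -0.2 0 0 0 0 0;0 0 0 0 0 0 0;0 0 0 0 0 0 0"

```text
clock: 24.4
eef_pos: [488.7, -244.6, 200.2]
tool_rot: [-1.57, 0.002, 1.766]
force: [-0.5, -0.3, -2.9]
width: 55.2
```

```bash
python3 w.py w12; python3 - <<'E'
from h import *
p=get_image("side");cv2.imwrite("pics/s12.png",p["color"])
front=np.array([430.5,272.,55]);ex,ey,n=lane(front,-0.132);R=tool(ey,-n)
print(front+ex*178+n*110)
plan(front+ex*178+n*110,R,18)
E
```

```text
[ 488.71753645 -244.58760439  200.24654002] [-1.57043976e+00  1.66962928e-03  1.76649833e+00] [ 0.48303775  0.48559418 -0.10509916  1.8125865   0.0675618   0.84619946
  2.11172254] 55.177907489344214
[585.33568886 251.44215015 194.23822846]
rel shift mm [ 467.6    4.7 -191.5] rot [-0.174  0.327  0.027] N 18 row [ 0.55  0.01 -0.13 -0.08  0.15  0.01]
```

View pics/s12.png

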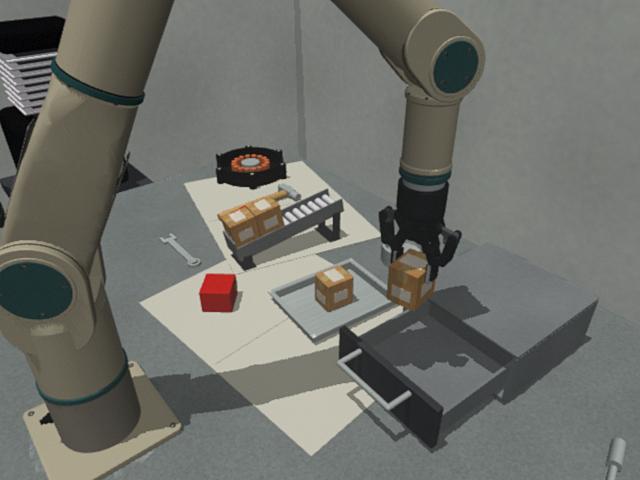

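View pics/w12.png

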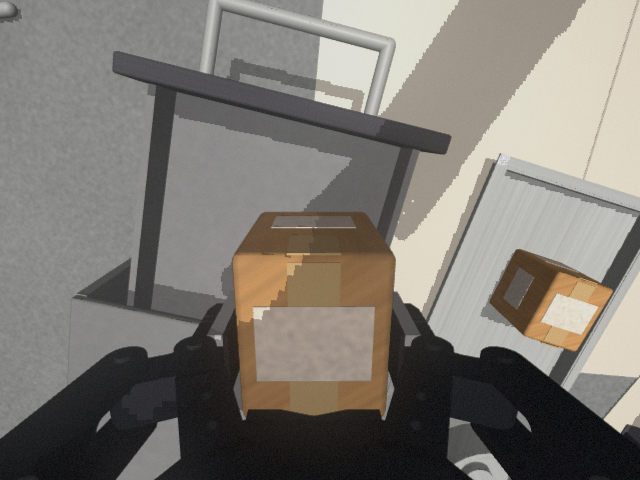

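The new carton is held upright and well gripped. Moving to the hover above the lane, behind the second carton of the row.

step_arm:
  moves: "0.55 0.01 -0.13 -0.08 0.15 0.01 0;0.55 0.01 -0.13 -0.08 0.15 0.01 0;0.55 0.01 -0.13 -0.08 0.15 0.01 0;0.55 0.01 -0.13 -0.08 0.15 0.01 0;0.55 0.01 -0.13 -0.08 0.15 0.01 0;0.55 0.01 -0.13 -0.08 0.15 0.01 0;0.55 0.01 -0.13 -0.08 0.15 0.01 0;0.55 0.01 -0.13 -0.08 0.15 0.01 0;0.55 0.01 -0.13 -0.08 0.15 0.01 0;0.55 0.01 -0.13 -0.08 0.15 0.01 0;0.55 0.01 -0.13 -0.08 0.15 0.01 0;0.55 0.01 -0.13 -0.08 0.15 0.01 0;0.55 0.01 -0.13 -0.08 0.15 0.01 0;0.55 0.01 -0.13 -0.08 0.15 0.01 0;0.55 0.01 -0.13 -0.08 0.15 0.01 0;0.5 0.01 -0.13 -0.08 0.15 0.01 0;0.3 0 -0.1 -0.08 0.15 0.01 0;0 0 0 0 0 0 0;0 0 0 0 0 0 0"

```text
clock: 26.4
eef_pos: [571.6, 210.2, 198.1]
tool_rot: [-1.733, -0.0, 1.461]
force: [0.7, -0.5, -2.2]
width: 54.8
```

```bash
python3 - <<'E'
from h import *
s=ctrl.read_state();print(s["qpos"])
front=np.array([430.5,272.,55]);ex,ey,n=lane(front,-0.132);R=tool(ey,-n)
plan(front+ex*178+n*110,R,2)
E
```

```text
[-0.46913314  0.50526333  0.02591957  1.80016699  0.11301583  0.70089357
  0.93197739]
rel shift mm [42.5  5.3 -8.4] rot [-0.012  0.022  0.004] N 2 row [ 0.43  0.05 -0.08 -0.05  0.09  0.02]
```

step_arm:
  moves: "0.3 0.02 -0.06 -0.05 0.09 0.02 0;0.3 0.04 -0.06 -0.05 0.09 0.02 0;0.25 0.04 -0.05 0 0 0 0;0 0 0 0 0 0 0;0 0 0 0 0 0 0"

```text
clock: 26.9
eef_pos: [586.6, 250.8, 195.4]
tool_rot: [-1.747, -0.0, 1.437]
force: [0.4, -0.7, -2.2]
width: 55.1
```

```bash
python3 w.py w13; python3 - <<'E'
from h import *
front=np.array([430.5,272.,55]);ex,ey,n=lane(front,-0.132);R=tool(ey,-n)
plan(front+ex*178+n*110,R,2)
plan(front+ex*178+n*20,R,2)
import pickle;c=pickle.load(open("w.pkl","rb"))["c"]
im=cv2.imread("pics/w13.png")
for i in range(2): drawbox(im,c,box(front,(ex,ey,n),(68*i,-28,0),(68*i+68,28,72)),(0,255,0))
drawbox(im,c,box(front,(ex,ey,n),(0,-33,0),(300,33,12)),(255,255,0))
cv2.imwrite("pics/w13o.png",im)
p=get_image("side");cv2.imwrite("pics/s13.png",cv2.resize(p["color"][130:280,200:400],None,fx=4,fy=4,interpolation=2))
E
```

```text
[586.59214948 250.77492005 195.43392334] [-1.74677682e+00 -3.64547068e-05  1.43745272e+00] [-0.54015551  0.54722685  0.04630355  1.73044507  0.12068927  0.72601348
  0.85037823] 55.095803996008094
rel shift mm [0.9 1.1 1.7] rot [ 0.002 -0.002 -0.   ] N 2 row [ 0.01  0.01  0.02  0.01 -0.01 -0.  ]
rel shift mm [ 0.9 91.1  1.8] rot [ 0.002 -0.002 -0.   ] N 2 row [ 0.01  0.91  0.02  0.01 -0.01 -0.  ]
```

View pics/w13o.png

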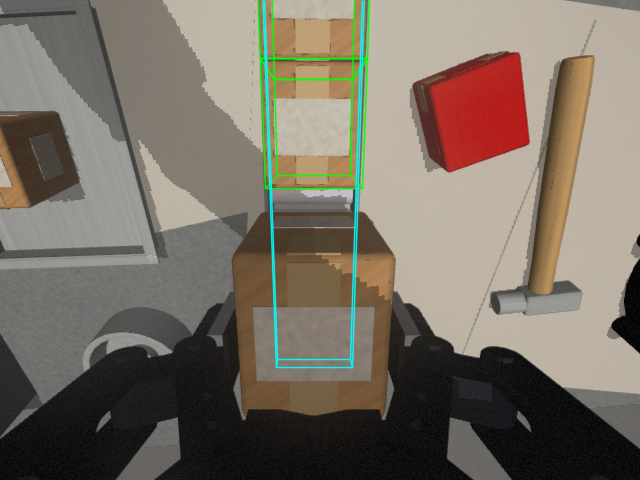

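View pics/s13.png

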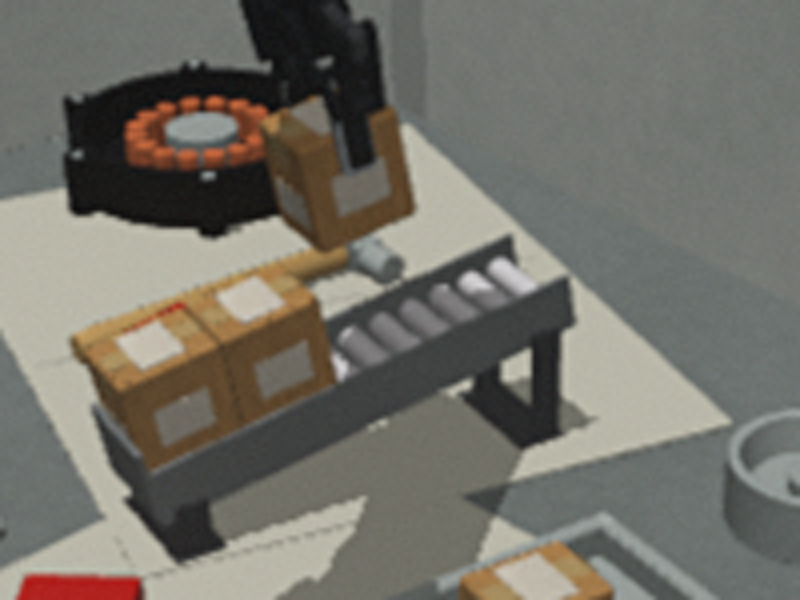

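The overlay fits the lane and both remaining cartons are at the stop. The slot is clear, with the new carton about 8 mm behind the row. Lowering along the lane normal.

step_arm:
  moves: "0.02 0.2 0 0.01 -0.01 0 0;0 0.3 0 0 0 0 0;0 0.3 0 0 0 0 0;0 0.3 0 0 0 0 0;0 0.3 0 0 0 0 0;0 0.2 0 0 0 0 0;0 0.1 0 0 0 0 0;0 0 0 0 0 0 0;0 0 0 0 0 0 0"

```text
clock: 27.9
eef_pos: [602.1, 251.6, 112.6]
tool_rot: [-1.747, -0.002, 1.439]
force: [-0.1, -0.1, -1.8]
width: 55.3
```

```bash
python3 - <<'E'
from h import *
front=np.array([430.5,272.,55]);ex,ey,n=lane(front,-0.132);R=tool(ey,-n)
plan(front+ex*178+n*16,R,1)
p=get_image("side");cv2.imwrite("pics/s14.png",cv2.resize(p["color"][130:280,200:400],None,fx=4,fy=4,interpolation=2))
E
```

```text
rel shift mm [-2.3 10.7  2.2] rot [0.002 0.    0.002] N 1 row [-0.05  0.21  0.04  0.02  0.    0.02]
```

View pics/s14.png

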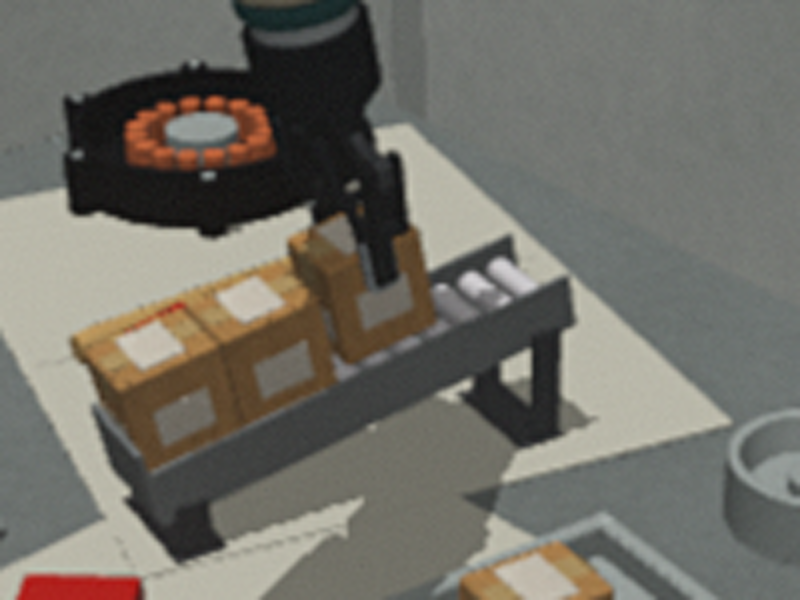

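step_arm:
  moves: "-0.05 0 0 0 0 0 0;0 0.06 0 0 0 0 0;0 0.06 0 0 0 0 0;0 0.04 0 0 0 0 0;0 0 0 0 0 0 0"

```text
clock: 28.45
eef_pos: [602.6, 248.5, 103.8]
tool_rot: [-1.746, -0.001, 1.439]
force: [-0.3, -0.2, -2.8]
width: 55.0
```

step_arm:
  moves: "0 0.02 0 0 0 0 0;0 0.02 0 0 0 0 0;0 0 0 0 0 0 0"

```text
clock: 28.75
eef_pos: [603.2, 248.6, 102.2]
tool_rot: [-1.747, -0.001, 1.439]
force: [-1.4, 0.3, -3.5]
width: 55.4
```

step_arm:
  moves: "0 0.02 0 0 0 0 0;0 0.01 0 0 0 0 0;0 0 0 0 0 0 0"

```text
clock: 29.05
eef_pos: [603.9, 248.6, 101.5]
tool_rot: [-1.748, -0.002, 1.439]
force: [-1.3, -0.9, 1.0]
width: 55.5
```

```bash
python3 - <<'E'
from h import *
front=np.array([430.5,272.,55]);ex,ey,n=lane(front,-0.132);R,t=pose()
print((t-front)@np.c_[ex,ey,n], ctrl.read_state()["force"])
E
```

```text
[180.39973919  -0.36043194  15.37380712] [-1.30255485 -0.94915788  0.99667464]
```

step_arm:
  moves: "0 0.02 0 0 0 0 0;0 0 0 0 0 0 0"

```text
clock: 29.25
eef_pos: [604.6, 248.5, 101.5]
tool_rot: [-1.749, -0.002, 1.439]
force: [-2.3, -1.4, 7.9]
width: 55.2
```

It rests on the rollers (+8 N). I'll ease it 8 mm down the lane toward the row, then release.

step_arm:
  moves: "0 0 0.05 0 0 0 0;0 0 0.05 0 0 0 0;0 0 0.05 0 0 0 0;0 0 0 0 0 0 0;0 0 0 0 0 0 0.75;0 0 0 0 0 0 0.85;0 0 0 0 0 0 0.9;0 0 0 0 0 0 0.9;0 0 0 0 0 0 0.9"

```text
clock: 30.15
eef_pos: [596.3, 249.6, 98.4]
tool_rot: [-1.746, -0.001, 1.439]
force: [0.8, -0.0, -0.8]
width: 76.7
```

```bash
python3 w.py w15; python3 - <<'E'
from h import *
p=get_image("side");cv2.imwrite("pics/s15.png",cv2.resize(p["color"][130:280,200:400],None,fx=4,fy=4,interpolation=2))
E
```

```text
[596.31215766 249.55757013  98.38537904] [-1.74649885e+00 -1.32807124e-03  1.43934423e+00] [-0.53416468  0.68528774  0.05508954  1.79235169  0.1331668   0.5250072
  0.83461421] 76.72497356092792
```

View pics/s15.png

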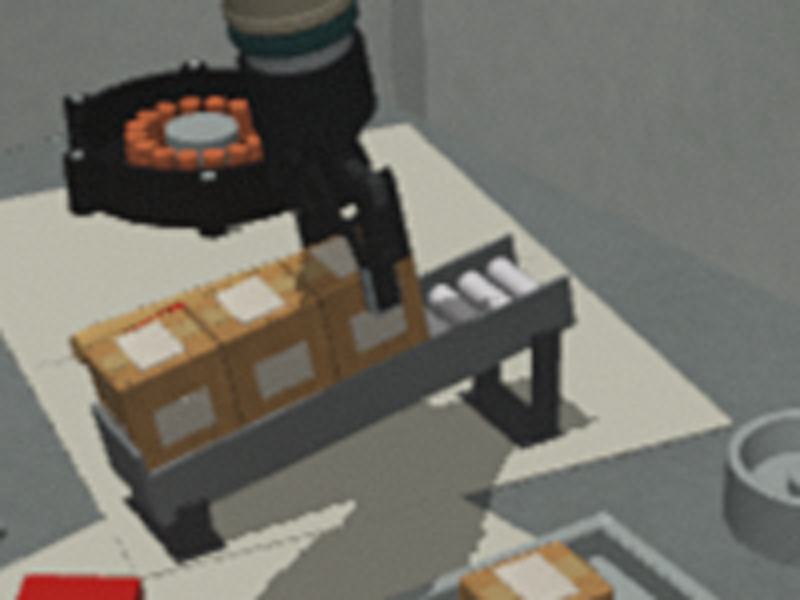

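View pics/w15.png

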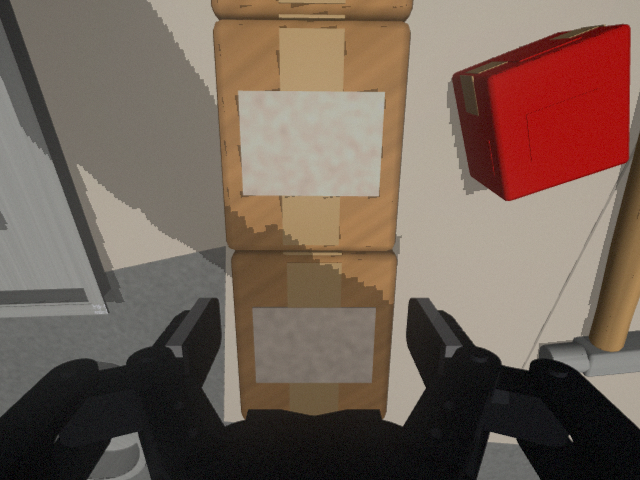

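The row has closed, with carton joints at wrist (315,250) and (315,18), and the fingers are clear on both sides. Rising along the normal.

step_arm:
  moves: "0 -0.1 0 0 0 0 0.9;0 -0.2 0 0 0 0 0.9;0 -0.3 0 0 0 0 0.9;0 -0.4 0 0 0 0 0.9;0 -0.4 0 0 0 0 0.9;0 -0.4 0 0 0 0 0.9;0 -0.4 0 0 0 0 0.9;0 -0.4 0 0 0 0 0.9;0 -0.2 0 0 0 0 0.9;0 0 0 0 0 0 0.9;0 0 0 0 0 0 0.9"

```text
clock: 31.35
eef_pos: [571.8, 252.4, 236.3]
tool_rot: [-1.746, -0.001, 1.439]
force: [-0.1, 0.5, -0.5]
width: 76.4
```

```bash
python3 w.py w16; python3 - <<'E'
from h import *
p=get_image("side");cv2.imwrite("pics/s16.png",cv2.resize(p["color"][130:380,190:523],None,fx=2.4,fy=2.4,interpolation=2))
front=np.array([430.5,272.,55]);ex,ey,n=lane(front,-0.132)
import pickle;c=pickle.load(open("w.pkl","rb"))["c"]
im=cv2.imread("pics/w16.png")
for i in range(3): drawbox(im,c,box(front,(ex,ey,n),(68*i,-28,0),(68*i+68,28,72)),(0,255,0))
cv2.imwrite("pics/w16o.png",im)
E
```

```text
[571.75619699 252.42607151 236.33650224] [-1.74645779e+00 -1.29730868e-03  1.43929341e+00] [-0.55447045  0.48317274  0.04519809  1.71660921  0.11615425  0.80432843
  0.84842041] 76.40402176092516
```

View pics/s16.png

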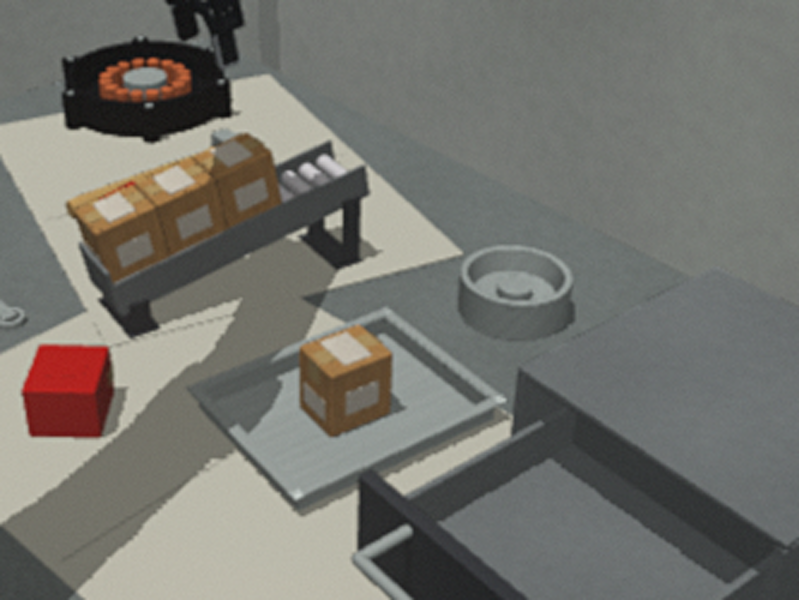

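View pics/w16o.png

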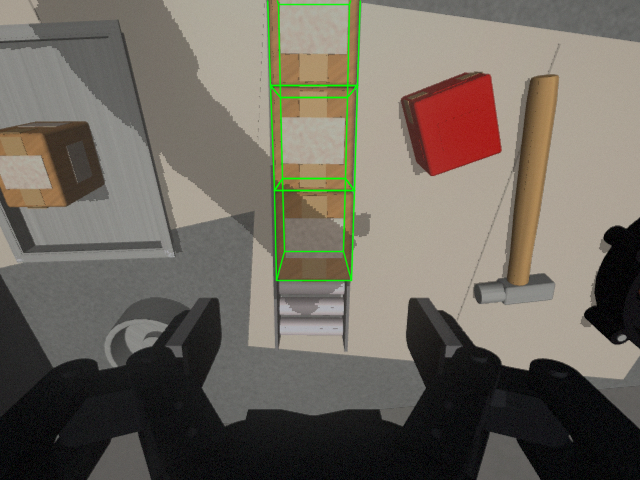

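The overlay of three touching cartons, model against image, fits to about 1–2 px. The oldest carton is upright in the tray at (346,378), and the tools are untouched. Handing in.

```bash
python3 -c "
from cell import ctrl
print(ctrl.finish_job(), ctrl.read_state()['clock'])"
```

```text
the job is handed in; nothing more can be done
the job is handed in; nothing more can be done
```

The job is done and handed in at about 31.5 s of the 67 s allowed; the hand-in reported no verdict.

**What I did:** I lifted the oldest carton off the lane along the slope normal and stood it on the tray, lowering it until it touched. I pulled the drawer out to about 183 mm and lifted out the new carton. I set it tilted on the rollers behind the other two, then eased it about 8 mm down the lane before letting go. The drawer is still open, as the task did not ask for it to be shut.

**Last checks:**
- **Lane:** the wrist picture fits three touching cartons against the front stop to about 1–2 px.
- **Tray:** the side picture shows the oldest carton upright on the tray.
- **Other things:** the hammer and flywheel look undisturbed and the arm stayed clear of the wrench. The gripper was open and clear of everything.
- **Forces:** the highest force I read was about 15 N, though I only read it at the end of each move.

**What went wrong:**
- **Handle grasp:** the first grasp of the handle closed just above the bar. The real fingertips end about 25 mm short of the nominal TCP, so I went 22 mm lower and the second try held.
- **Oldest carton's grip:** for the same reason, the oldest carton was held nearer its top than I planned, but it did not slip.

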